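# Thread the square drive key through the honing wheel's hub and lock the wheel

### The job

Take the key with the square shank out of the rack, feel with light pressure for the angle at which it fits the square hole in the honing wheel's hub, and push it fully home until its collar rests on the hub. Then turn it gently clockwise until the wheel comes up against its stop, so that the key's grip stands square with the mount's base, and let go of the key, leaving it in the hub. Leave the round and the flat-bladed key in the rack, and never force the key: 30 N against the mount would spoil it.

Things in the scene. Friction and masses are not known exactly. Their poses are not given: they have to be found in the camera images.
- drive_key_grip (a point): Middle of the grip of the loose square-shanked steel key (0.2 to 0.35 kg), which hangs upright in any one of the rack's holes. The grip is a flat upright bar: 40 mm along this point's x, 14 mm thick (y), 46 mm tall (z, 23 mm above and below this point). Under it is a round collar, 36 mm across, 6 mm thick, resting on the rack; then the shank.
- drive_key_end (a point): Centre of the lower end of that key's shank, 84 mm straight below its grip point, same axes. The shank is square, 14 x 14 mm, 55 mm long below the collar, sides parallel to x and y, with a 1 mm bevel at the end.
- round_key_grip (a point): Same point of another key, with the same collar and grip but a round shank, 18 mm in diameter. Stays in the rack.
- blade_key_grip (a point): Same point of a third key, with the same collar and grip but a flat blade shank, 18 x 6 mm. Stays in the rack.
- rack_top (a point): Centre of the top of the fixed open aluminium rack, 90 mm above the bench. Top plate 70 mm along x, 240 mm along y, 8 mm thick, with three 24 mm square holes in a row along y, 80 mm apart, the middle one at this point. The shanks hang visible below the plate.
- stand: Wheel mount fixed on the bench: square grey base, 200 x 200 x 30 mm, sides along its x and y, origin at the centre of its underside. On it a round grey honing wheel, 160 mm across and 22 mm thick, lies flat, its top 82 mm above the bench, with a 44 mm square steel hub in its middle that stands 8 mm proud.
- hub_top (a point): Centre of the mouth of the hub's hole, at the hub's top face on the wheel's axis, 90 mm above the bench. Axes are those of the mount's base and do not turn with the wheel. The hole is square, 15.5 mm wide, parallel to the hub's sides, 28 mm deep, open below with room for the whole shank. With the key fully home its grip point is 29 mm above this point.
- wheel_axis (a point): Point on the wheel's vertical axis, 82 mm above the bench; fixed, base's axes. Wheel and hub turn as one, in stiff grease (drag 0.04 N m, more if turned fast), and stay where left. Their angle is not measured: at the start the hole's sides are 23 to 67 degrees anticlockwise (from above) of the stop; turned clockwise to the stop they are parallel to the base's sides.
Not all that is in view belongs to the job. Leave any purple look-alike of the part that bears drive_key_grip alone.

How it is judged:
On the way:
1. the square shank has entered the hub, 12 mm or more (z of drive_key_grip in the frame of hub_top below 0.072 m and horizontal distance between drive_key_grip and hub_top below 0.006 m and angle between drive_key_grip's own z axis and vertical below 0.12 rad), for 0.1 s.
At the end, for the whole second after the job is handed in: The square key stands upright (within 4.5 degrees) in the hub, fully home (within 2.5 mm) and released, turned to the stop so that its grip is parallel or at right angles to the base's sides (within 11 degrees); the other two keys are still in the rack within 20 mm of where they were (z of drive_key_grip in the frame of hub_top below 0.0315 m and horizontal distance between drive_key_grip and hub_top below 0.005 m and angle between drive_key_grip's own z axis and vertical below 0.08 rad and (angle between the x axis of drive_key_grip and the x axis of hub_top, either way round below 0.2 rad or angle between the x axis of drive_key_grip and the y axis of hub_top, either way round below 0.2 rad) and distance of each of round_key_grip, blade_key_grip from where it was at the start of the episode below 0.02 m); the robot touches nothing.
It fails at once if the square key is forced against the mount or wheel with more than 30 N (contact force between drive_key and stand above 30 N).
It fails at once if the round or the blade key is lifted or knocked out of its place (distance of any of round_key_grip, blade_key_grip from where it was at the start of the episode above 0.02 m).
It also fails if it takes over 72 s, if anything falls off the work surface, if the arm or the gripper's body presses on something with over 40 N, if the wrist force passes 120 N, or if a joint passes its speed limit or range.

### The arm

A 6-joint arm with a two-finger parallel gripper is mounted at the origin on the work surface. World frame = base frame: x ahead of the robot, y to its left, z up, the work surface at z = 0. Lengths are in m, angles in rad, forces in N, time in s.
With the tool pointing down it reaches from about 0.375 to 0.9 m from the base axis. Payload 3.1 kg.
Tool frame: the origin (TCP) lies at the very end of the fingers, on their centre line; the grasp point (between the pads) lies 19 mm behind it (manip.grasp_offset is the distance from the TCP to the grasp point, in m); x points along the fingers, z is the direction in which the jaws open and shut, and the axes are right-handed (so a half turn about x gives the same grasp; the last joint's range is limited). The gripper opens to 85 mm and grips with 20 to 120 N. Pads are 22 mm wide; open, the fingers measure 114 mm over their backs; the gripper's body (76 mm by 85 mm) begins 54 mm behind the grasp point. The pads swing forward as they close: fully open they stand 13 mm farther back than shut.
Start: joints at [1.139, 0.527, 1.433, -0, 1.181, -0.178], TCP at [0.156, 0.605, 0.231] pointing down, gripper open.
Joint ranges: [-3.08, 3.08], [-0.75, 2.2], [0.22, 2.44], [-1.43, 4.57], [0, 2.65], [-2.85, 2.85]. Speed limits (rad/s): [2.79, 2.79, 3.14, 3.14, 3.14, 3.14].

### API

Orientations are given as a unit quaternion [x, y, z, w].
In Python, from station import manip gives the robot as it stands.
- The arm moves only by the tool send_rows, never from a script. Its argument "steps" is a list that holds one entry, the list of rows, each a list of 5 numbers: the closure, from 0 (fully open) to 1 (shut), then the shift along the world's x, y, z in m, then the turn about the world's z in rad. A call has 1 to 8 rows; each row is the pose to reach, as a shift and turn from the pose commanded when the call began; what a row does not reach only later rows make up. A row lasts 1/8 s, in which the tool goes at most 62.5 mm and 10.7 degrees, less where a joint would pass 70% of its speed; a pose out of reach is approached as far as the arm can. A call with a gripper value outside its range is refused whole. The fingers move at their own pace and stop on an object; "grip_force" is the grip in N (left out, the last holds). Time passes only in rows, so rows that repeat a pose let the fingers close. It gives the time, the measured TCP pose, the force and the opening at its end, in the units of the state.
- manip.sense(): the state, without advancing time (a new reading comes with each control period).
- manip.snapshot(name): name is "side" or "top" or "wrist"; returns the picture (420x560x3 uint8, red, green, blue); there is no depth.
- manip.camera_params(name): a dict with "fx", "fy", "cx", "cy" (pixels), "T" (4x4, takes a point from camera to world coordinates); the wrist camera has in their place "tool_from_camera" (4x4, takes a point from camera to tool coordinates, whose origin is the TCP and whose axes are the tool frame's). Camera axes: x right, y down, z forward; pixel columns grow to the right and rows downward; lengths in m; the calibration is good to about 2 mm. The wrist camera is an equidistant fisheye: a pixel r from the principal point sees the ray r / f radians off the axis. A picture is of the moment at which its call begins: read the wrist's pose just before it. camera_params takes no time and is no camera call.
- manip.sign_off(): hands the job in, once; it reports no verdict.
The state is a dict: "t": time; "q": joint angles; "qd": joint speeds; "tau": joint torques, N m; "tcp_pos": TCP position; "tool_rot": TCP orientation; "force": force on the tool from outside, world axes, zero at the start; "ft_torque": the same for the moment, N m; "finger_gap": opening from 0.0 (shut) to 1.0 (fully open).
Only numpy, scipy, OpenCV 4.12 (cv2) and the standard library are available. Lean on these libraries where they do the work, as an engineer would, in place of code of your own. Each camera call takes 0.05 s, during which the arm holds its last target.

## Working session

There is one attempt and no reset: what is moved stays moved. The work goes in short steps, Python scripts to look and compute and a tool call to move; the robot and the scene stay as the last step left them, time stands still between calls to the robot, and variables do not carry over. Pictures are saved under pics/ and viewed, and the job is handed in when it is done.

Besides the shell and the picture viewer there is one more tool, called as name(argument=value, ...) on one line, values as JSON. send_rows: Moves the arm, as the interface text tells. Its arguments: {"type":"object","properties":{"steps":{"type":"array","items":{"type":"array","items":{"type":"array","items":{"type":"number"}}}},"grip_force":{"type":"number"}},"required":["steps"]}

```bash
ls; mkdir -p pics
cat > h.py <<'E'
import numpy as np, cv2
from station import manip
def snap(name,fn):
    im=manip.snapshot(name); cv2.imwrite('pics/'+fn+'.png',cv2.cvtColor(im,cv2.COLOR_RGB2BGR)); return im
E
python3 - <<'E'
from h import *
s=manip.sense()
print({k:np.round(v,4) for k,v in s.items()}, manip.grasp_offset)
for n in ['side','top','wrist']:
    snap(n,n+'0'); print(n,{k:np.round(v,4) for k,v in manip.camera_params(n).items()})
E
```

```text
pics
{'t': np.float64(0.0), 'q': array([ 1.1395,  0.5284,  1.4339,  0.    ,  1.1814, -0.1785]), 'qd': array([ 0.0005,  0.0008,  0.0019, -0.0013,  0.0019,  0.0003]), 'tau': array([-1.00000e-03, -4.42353e+01, -1.78018e+01, -3.00000e-04,
        8.60000e-03,  0.00000e+00]), 'tcp_pos': array([0.156 , 0.6045, 0.2304]), 'tool_rot': array([-0.4333,  0.5597,  0.4326,  0.5584]), 'force': array([-0.1496,  0.8497,  0.2263]), 'ft_torque': array([-0.0276, -0.0368,  0.0225]), 'finger_gap': np.float64(1.0034)} 0.0187
side {'fx': np.float64(511.6024), 'fy': np.float64(511.6024), 'cx': np.float64(281.2813), 'cy': np.float64(217.2008), 'T': array([[-0.9976, -0.0344,  0.0599,  0.4932],
       [-0.0669,  0.6976, -0.7134,  0.6826],
       [-0.0172, -0.7157, -0.6982,  0.775 ],
       [ 0.    ,  0.    ,  0.    ,  1.    ]])}
top {'fx': np.float64(509.49), 'fy': np.float64(509.49), 'cx': np.float64(277.6944), 'cy': np.float64(208.3073), 'T': array([[-7.4000e-03, -9.9420e-01,  1.0690e-01,  4.2860e-01],
       [-1.0000e+00,  7.5000e-03,  2.0000e-04,  3.1000e-03],
       [-1.0000e-03, -1.0690e-01, -9.9430e-01,  1.2128e+00],
       [ 0.0000e+00,  0.0000e+00,  0.0000e+00,  1.0000e+00]])}
wrist {'fx': np.float64(325.1923), 'fy': np.float64(325.1923), 'cx': np.float64(281.4209), 'cy': np.float64(208.1647), 'tool_from_camera': array([[-2.000e-04, -2.616e-01,  9.652e-01, -1.432e-01],
       [ 7.000e-04, -9.652e-01, -2.616e-01,  6.640e-02],
       [ 1.000e+00,  7.000e-04,  4.000e-04,  9.000e-04],
       [ 0.000e+00,  0.000e+00,  0.000e+00,  1.000e+00]])}
```

View pics/side0.png

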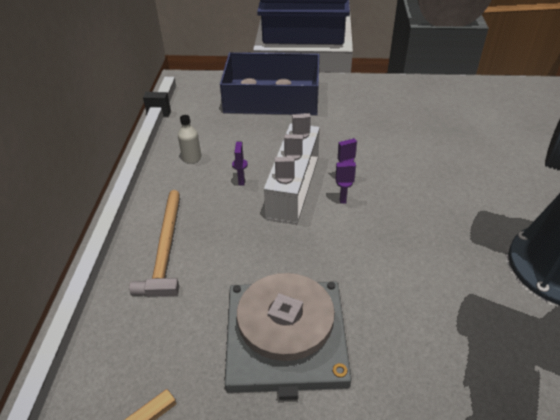

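View pics/top0.png

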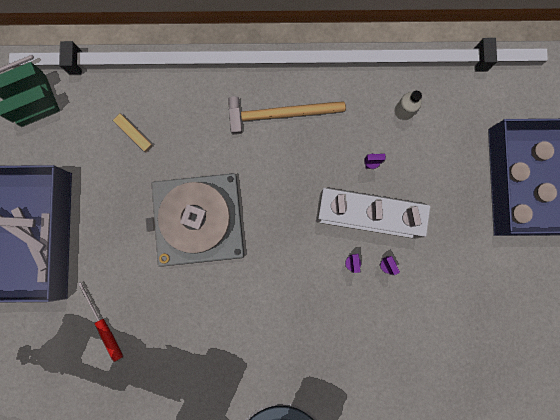

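View pics/wrist0.png

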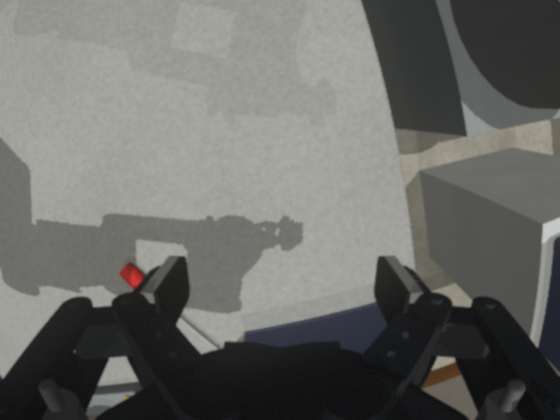

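The side and top views show the rack at top px (375,211) with three grey keys in it, the mount at about (197,220), and three purple look-alikes at (374,160), (354,263) and (390,265). Next I'll crop in on the rack and mount and measure them.

```bash
cat >> h.py <<'E'
def ray(name,u,v):
    c=manip.camera_params(name); T=c['T']
    d=T[:3,:3]@np.array([(u-c['cx'])/c['fx'],(v-c['cy'])/c['fy'],1]); return T[:3,3],d/np.linalg.norm(d)
def onz(name,u,v,z):
    o,d=ray(name,u,v); return o+d*(z-o[2])/d[2]
def tri(rays):
    A=sum(np.eye(3)-np.outer(d,d) for o,d in rays); b=sum((np.eye(3)-np.outer(d,d))@o for o,d in rays)
    p=np.linalg.solve(A,b); return p,[np.linalg.norm((np.eye(3)-np.outer(d,d))@(p-o)) for o,d in rays]
def crop(src,fn,x0,y0,x1,y1,k):
    im=cv2.imread('pics/'+src+'.png')[y0:y1,x0:x1]; cv2.imwrite('pics/'+fn+'.png',cv2.resize(im,None,fx=k,fy=k,interpolation=cv2.INTER_CUBIC))
E
python3 - <<'E'
from h import *
crop('side0','side0r',220,100,380,230,5)
crop('top0','top0r',300,145,440,280,4)
crop('top0','top0m',140,165,255,275,5)
for n,u,v in [('k1',340,203),('k2',376,211),('k3',413,216)]: print(n,onz('top',u,v,0.142))
print(onz('top',193,217,.09),onz('top',375,211,.09))
E
```

```text
k1 [ 0.55401859 -0.12859768  0.142     ]
k2 [ 0.53643231 -0.20427906  0.142     ]
k3 [ 0.52524229 -0.28202967  0.142     ]
[0.53137334 0.19089178 0.09      ] [ 0.54168488 -0.21213275  0.09      ]
```

View pics/side0r.png

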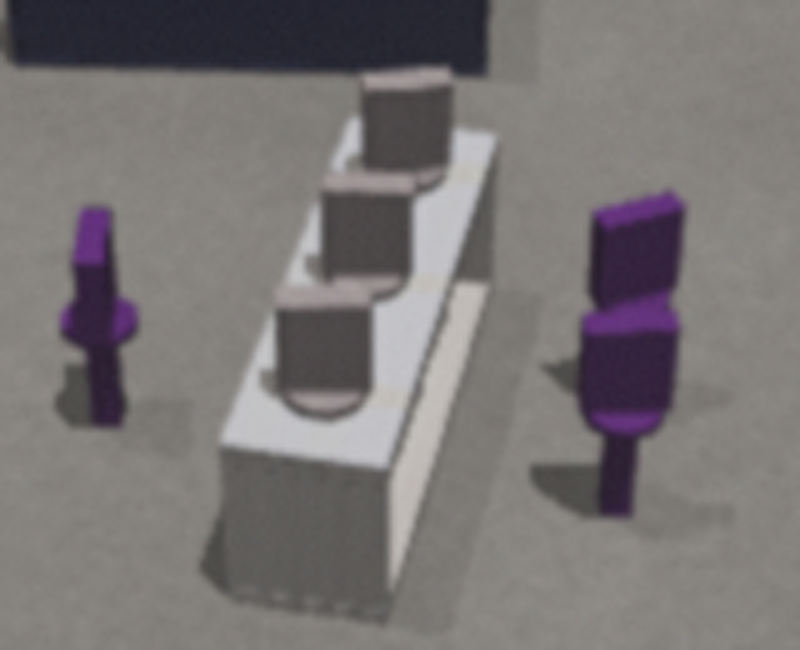

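View pics/top0r.png

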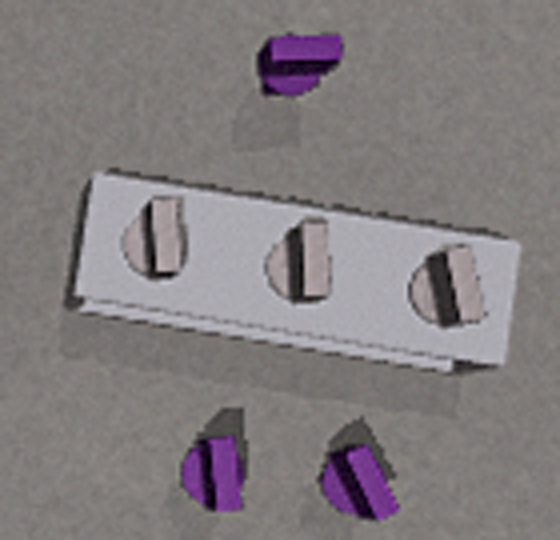

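View pics/top0m.png

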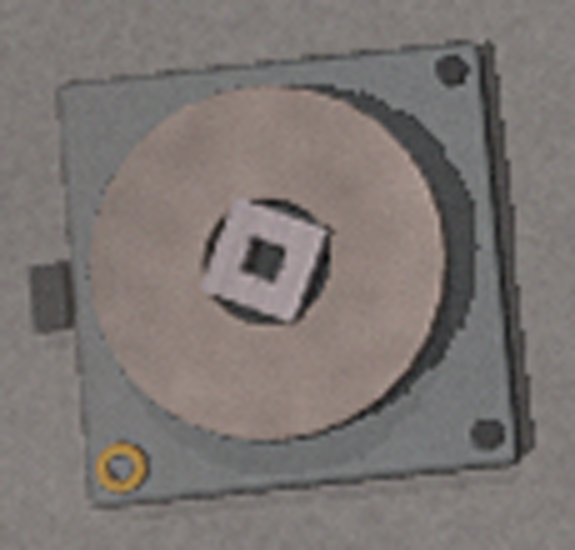

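Run:
```python
from h import *
# purple tops: top px vs side px
T={'pA':(300+322/4,145+45/4),'pB':(300+227/4,145+470/4),'pC':(300+375/4,145+480/4)}
S={'pA':(220+97/5,100+212/5),'pB':(220+632/5,100+318/5),'pC':(220+640/5,100+202/5)}
for k in T: print(k,tri([ray('top',*T[k]),ray('side',*S[k])]))
for n,u,v in [('pA',105,420),('pB',615,512)]: print(n,'foot',onz('side',220+u/5,100+v/5,0.0))
# keys: top face centre
for n,t,s in [('k1',(168,235),(325,298)),('k2',(315,258),(368,185)),('k3',(466,285),(408,78))]:
    print(n,tri([ray('top',300+t[0]/4,145+t[1]/4),ray('side',220+s[0]/5,100+s[1]/5)]))
for n,t in [('TL',(97,172)),('TR',(521,240)),('BR',(503,365)),('BL',(78,302))]: print(n,onz('top',300+t[0]/4,145+t[1]/4,.09))
for n,t in [('TL',(62,88)),('TR',(472,42)),('BR',(515,460)),('BL',(95,505))]: print('base',n,onz('top',140+t[0]/5,165+t[1]/5,.03))
for n,t in [('l',(237,198)),('r',(328,232)),('b',(295,322)),('L',(203,287))]: print('hub',n,onz('top',140+t[0]/5,165+t[1]/5,.09))
```

```text
pA (array([ 0.65852288, -0.22313198,  0.11304153]), [np.float64(0.0014810077072445274), np.float64(0.0014810077072444274)])
pB (array([ 0.42697101, -0.16618138,  0.10739918]), [np.float64(0.0016131205732861982), np.float64(0.0016131205732861835)])
pC (array([ 0.42138933, -0.24535478,  0.10955301]), [np.float64(0.001254002142001223), np.float64(0.00125400214200117)])
pA foot [ 0.6607475  -0.21511601  0.        ]
pB foot [ 4.25317856e-01 -1.63170802e-01 -1.11022302e-16]
k1 (array([ 0.55200871, -0.13313046,  0.13916258]), [np.float64(0.0007039238439175389), np.float64(0.0007039238439176208)])
k2 (array([ 0.53881855, -0.21058015,  0.13973592]), [np.float64(0.0009849982914129892), np.float64(0.0009849982914129209)])
k3 (array([ 0.52431694, -0.28943756,  0.14175727]), [np.float64(0.0003608767882751992), np.float64(0.0003608767882751696)])
TL [ 0.59398693 -0.10062742  0.09      ]
TR [ 0.55413353 -0.33498848  0.09      ]
BR [ 0.48494153 -0.3223481   0.09      ]
BL [ 0.52150202 -0.08888065  0.09      ]
base TL [0.61868983 0.29712486 0.03      ]
base TR [0.63911578 0.10458497 0.03      ]
base BR [0.44316658 0.08438075 0.03      ]
base BL [0.42393283 0.27822067 0.03      ]
hub l [0.55908948 0.20360409 0.09      ]
hub r [0.54361986 0.16310195 0.09      ]
hub b [0.50379562 0.17736303 0.09      ]
hub L [0.51959507 0.21818116 0.09      ]
```

Run:
```python
from h import *
from scipy.spatial.transform import Rotation as R
s=manip.sense(); M=R.from_quat(s['tool_rot']).as_matrix(); print(M.round(3), np.degrees(np.arctan2(M[1,2],M[0,2])))
```

```text
[[-0.001 -0.968  0.25 ]
 [-0.002  0.25   0.968]
 [-1.     0.    -0.002]] 75.51618257621456
```

send_rows(steps=[[[1,0.04,-0.03,0.01,-0.16],[1,0.08,-0.07,0.02,-0.33],[1,0.12,-0.11,0.03,-0.49],[1,0.16,-0.15,0.04,-0.66],[1,0.2,-0.19,0.04,-0.82],[1,0.24,-0.23,0.04,-0.99],[1,0.27,-0.27,0.04,-1.15],[1,0.3,-0.31,0.04,-1.32]]])

```text
t: 1.15
tcp_pos: [0.4571, 0.2936, 0.2711]
tool_rot: [0.003, 0.707, -0.003, 0.707]
force: [0.4, 1.0, -0.5]
finger_gap: 0.003
```

send_rows(steps=[[[1,0,-0.06,0,0],[1,-0.01,-0.12,0,0],[1,-0.02,-0.18,0,0],[1,-0.04,-0.23,0,0],[1,-0.06,-0.28,-0.02,0],[1,-0.08,-0.33,-0.03,0],[1,-0.1,-0.38,-0.05,0],[1,-0.11,-0.43,-0.07,0]]])

```text
t: 2.15
tcp_pos: [0.3452, -0.1361, 0.201]
tool_rot: [0.001, 0.707, -0.001, 0.707]
force: [1.1, -0.9, 0.3]
finger_gap: -0.002
```

send_rows(steps=[[[1,0,-0.04,-0.05,0],[1,-0.01,-0.07,-0.1,0],[1,-0.015,-0.07,-0.15,0],[1,-0.015,-0.07,-0.155,0],[1,-0.015,-0.07,-0.155,0]]])

```text
t: 2.78
tcp_pos: [0.3315, -0.2047, 0.0469]
tool_rot: [0.001, 0.707, -0.001, 0.707]
force: [0.3, 0.9, 0.3]
finger_gap: 0.006
```

Run:
```python
from h import *
s=manip.sense(); print(s['tcp_pos'],s['tool_rot']); snap('wrist','w1')
```

```text
[ 0.33152018 -0.20474414  0.04687756] [ 5.10915961e-04  7.07097404e-01 -5.24066180e-04  7.07115779e-01]
```

View pics/w1.png

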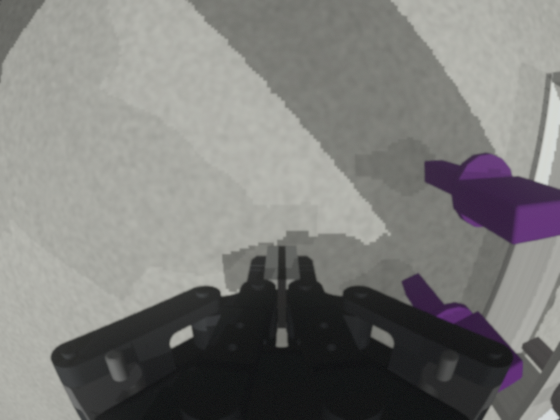

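The view (w1) shows the rack only at the far right edge (550,80)–(540,350), past two purple keys. I'll turn so that the rack falls in the image corner.

send_rows(steps=[[[1,0,0,0.01,0.18],[1,0,0,0.01,0.36],[1,0.01,0,0.01,0.5],[1,0.01,0,0.01,0.5]]])

```text
t: 3.32
tcp_pos: [0.3432, -0.2059, 0.0587]
tool_rot: [-0.177, 0.684, 0.172, 0.686]
force: [0.6, 0.6, 0.2]
finger_gap: -0.002
```

Run:
```python
from h import *
s=manip.sense(); print(s['tcp_pos'],s['tool_rot']); snap('wrist','w2')
```

```text
[ 0.34318218 -0.20585045  0.05873734] [-0.17654983  0.68408213  0.17224241  0.68643598]
```

View pics/w2.png

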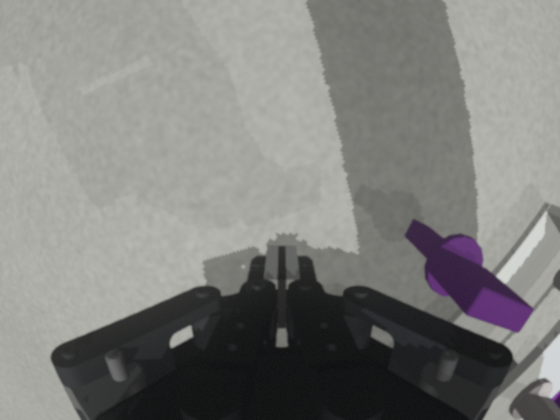

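Run:
```python
from h import *
crop('w2','w2c',460,180,560,420,3); crop('w1','w1c',460,40,560,420,2)
```

```text
(no output)
```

View pics/w2c.png

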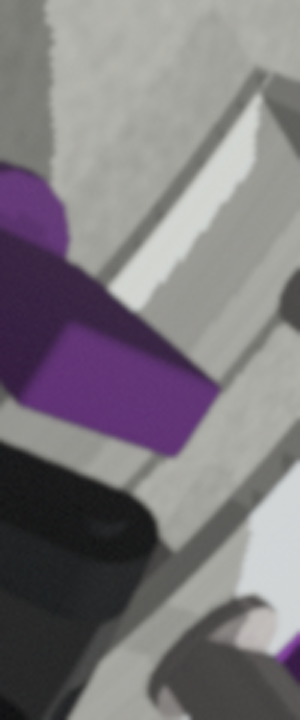

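View pics/w1c.png

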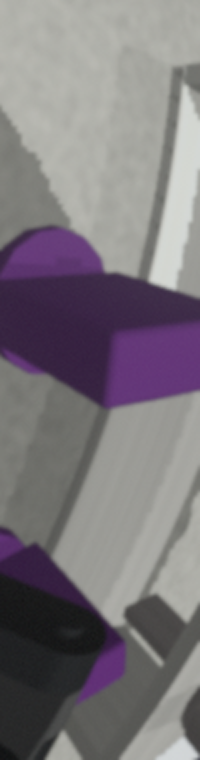

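w1 shows one shank end at (540,350), but the views are cramped. I'll look diagonally from the +y side instead.

send_rows(steps=[[[1,0,0.02,0.03,-0.16],[1,0,0.07,0.03,-0.32],[1,0.02,0.12,0.02,-0.48],[1,0.034,0.131,0.005,-0.62],[1,0.034,0.131,0.005,-0.62]]])

```text
t: 4.0
tcp_pos: [0.3757, -0.0728, 0.0616]
tool_rot: [0.042, 0.706, -0.042, 0.706]
force: [0.5, 0.1, 0.6]
finger_gap: 0.001
```

Run:
```python
from h import *
s=manip.sense(); print(s['tcp_pos'],s['tool_rot']); snap('wrist','w3'); crop('w3','w3c',400,200,560,420,3.5)
```

```text
[ 0.3756935  -0.07275507  0.06160298] [ 0.04187757  0.7056727  -0.04206567  0.7060473 ]
```

View pics/w3.png

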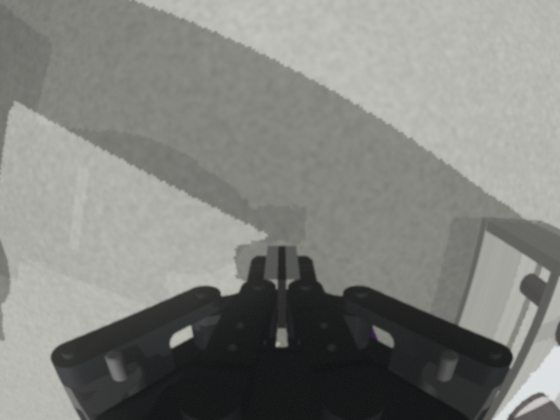

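View pics/w3c.png

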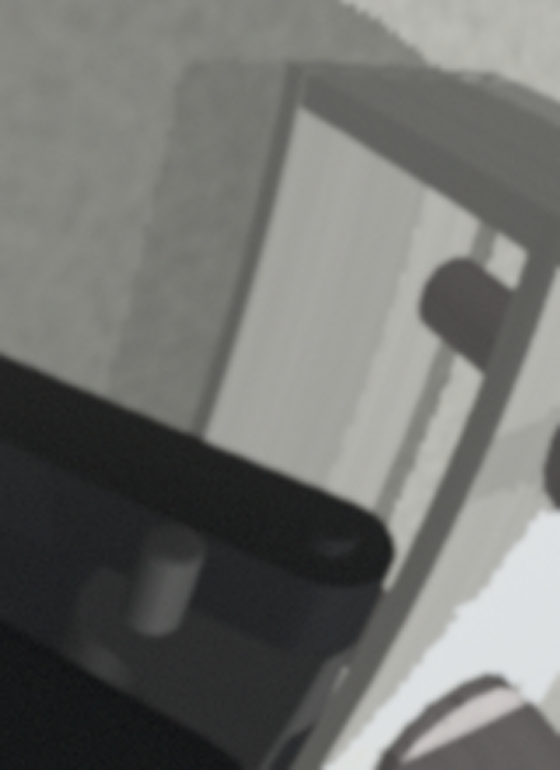

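The nearest shank, k1 at (540,290), has a rounded end, so it looks like the round key. I'll write a projection helper and plan clear views of k2 and k3.

```bash
cat >> h.py <<'E'
from scipy.spatial.transform import Rotation as R
CW=manip.camera_params('wrist')
def camT(tcp,rot):
    T=np.eye(4); T[:3,:3]=R.from_quat(rot).as_matrix(); T[:3,3]=tcp; return T@CW['tool_from_camera']
def yawrot(th):  # th: angle of tool z axis
    M=np.array([[0,-np.sin(th),np.cos(th)],[0,np.cos(th),np.sin(th)],[-1,0,0]]); return R.from_matrix(M).as_quat()
def proj(P,tcp,rot):
    T=np.linalg.inv(camT(tcp,rot)); p=T[:3,:3]@np.asarray(P)+T[:3,3]
    rho=np.hypot(p[0],p[1]); a=np.arctan2(rho,p[2]); return np.array([CW['cx'],CW['cy']])+CW['fx']*a*p[:2]/rho
def wray(u,v,tcp,rot):
    x,y=(u-CW['cx'])/CW['fx'],(v-CW['cy'])/CW['fy']; a=np.hypot(x,y); T=camT(tcp,rot)
    d=T[:3,:3]@np.array([np.sin(a)*x/a,np.sin(a)*y/a,np.cos(a)]); return T[:3,3],d
K={'k1':(.552,-.133),'k2':(.539,-.2106),'k3':(.524,-.2894)}
E
python3 - <<'E'
from h import *
V={'w1':([.3315,-.2047,.0469],[.0005,.7071,-.0005,.7071]),'w2':([.3432,-.2059,.0587],[-.1765,.6841,.1722,.6864]),'w3':([.3757,-.0728,.0616],[.0419,.7057,-.0421,.706])}
for n,(t,r) in V.items(): print(n,{k:proj((*K[k],z),t,r).round() for k in K for z in (.035,)}, {k:proj((*K[k],.142),t,r).round() for k in K})
# search for views: end visible & clear of plate
for x in np.arange(.36,.5,.02):
  for y in np.arange(-.4,-.0,.04):
    if np.hypot(x,y)<.39: continue
    for th in np.radians(range(-60,61,10)):
      for z in (.05,.09):
       t=[x,y,z];ro=yawrot(th)
       C=camT(t,ro)[:3,3]
       for k in ('k2','k3'):
        u=proj((*K[k],.035),t,ro); w=proj((*K[k],.065),t,ro)
        # line height where it crosses plate front edge
        n=np.array([-.986,.168]); d=(C[:2]-K[k])@n; zz=.04+ (C[2]-.04)*.035/d
        if 500>u[0] and u[1]<395 and u[0]>0 and w[0]<545 and (w[1]<300 or w[0]>490) and zz<.072: print(k,t,np.degrees(th).round(),u.round(),w.round(),zz.round(3))
E
```

```text
w1 {'k1': array([596., 144.]), 'k2': array([569., 249.]), 'k3': array([526., 343.])} {'k1': array([725., 174.]), 'k2': array([681., 319.]), 'k3': array([607., 434.])}
w2 {'k1': array([557., 278.]), 'k2': array([493., 352.]), 'k3': array([421., 413.])} {'k1': array([652., 351.]), 'k2': array([565., 448.]), 'k3': array([463., 518.])}
w3 {'k1': array([524., 285.]), 'k2': array([492., 366.]), 'k3': array([459., 425.])} {'k1': array([622., 369.]), 'k2': array([558., 458.]), 'k3': array([502., 513.])}
k3 [np.float64(0.36), np.float64(-0.36000000000000004), 0.05] 50.0 [495. 344.] [516. 368.] 0.066
k3 [np.float64(0.36), np.float64(-0.32000000000000006), 0.05] 40.0 [480. 348.] [500. 374.] 0.066
k2 [np.float64(0.36), np.float64(-0.32000000000000006), 0.09] 60.0 [488. 331.] [505. 351.] 0.071
k3 [np.float64(0.36), np.float64(-0.2800000000000001), 0.05] 20.0 [493. 329.] [514. 353.] 0.067
k2 [np.float64(0.36), np.float64(-0.2800000000000001), 0.09] 40.0 [498. 295.] [517. 313.] 0.071
k2 [np.float64(0.36), np.float64(-0.2800000000000001), 0.05] 50.0 [499. 354.] [518. 378.] 0.064
k2 [np.float64(0.36)
[... 15083 characters left out ...]
85.] [335. 196.] -0.557
k3 [np.float64(0.5000000000000001), np.float64(-0.20000000000000012), 0.09] -60.0 [409. 259.] [425. 279.] -0.485
k2 [np.float64(0.5000000000000001), np.float64(-0.20000000000000012), 0.05] -50.0 [347. 210.] [360. 229.] -1.697
k2 [np.float64(0.5000000000000001), np.float64(-0.20000000000000012), 0.09] -50.0 [334. 193.] [343. 205.] -2.15
k2 [np.float64(0.5000000000000001), np.float64(-0.16000000000000014), 0.05] -60.0 [399. 236.] [420. 258.] -1.124
k3 [np.float64(0.5000000000000001), np.float64(-0.16000000000000014), 0.05] -60.0 [471. 308.] [493. 334.] -0.831
k2 [np.float64(0.5000000000000001), np.float64(-0.16000000000000014), 0.09] -60.0 [378. 215.] [393. 230.] -1.428
```

send_rows(steps=[[[1,0,-0.03,0.03,0.16],[1,-0.005,-0.08,0.03,0.32],[1,-0.01,-0.13,0.03,0.48],[1,-0.016,-0.167,0.03,0.64],[1,-0.016,-0.167,0.03,0.64]]])

```text
t: 4.68
tcp_pos: [0.359, -0.245, 0.0923]
tool_rot: [-0.181, 0.683, 0.178, 0.685]
force: [-0.3, 1.5, -0.9]
finger_gap: 0.002
```

Run:
```python
from h import *
s=manip.sense(); print(s['tcp_pos'],s['tool_rot']); snap('wrist','w4'); crop('w4','w4c',400,200,560,420,3.5)
```

```text
[ 0.35895111 -0.24495469  0.09225115] [-0.18064622  0.68342022  0.17801781  0.68455343]
```

View pics/w4c.png

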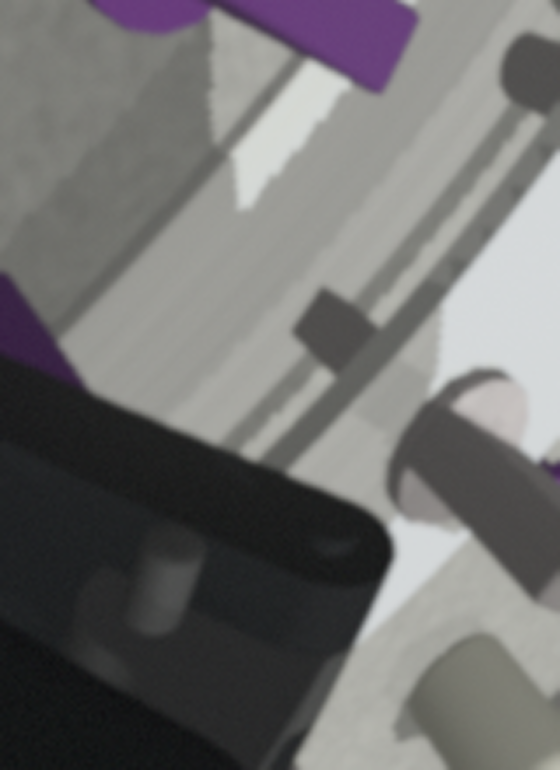

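send_rows(steps=[[[1,0,-0.02,-0.02,-0.09],[1,0,-0.04,-0.04,-0.17],[1,0,-0.04,-0.04,-0.17]]])

```text
t: 5.1
tcp_pos: [0.3586, -0.2803, 0.0508]
tool_rot: [-0.121, 0.697, 0.123, 0.696]
force: [-0.6, 0.3, -0.0]
finger_gap: 0.002
```

Run:
```python
from h import *
s=manip.sense(); print(s['tcp_pos'],s['tool_rot']); snap('wrist','w5'); crop('w5','w5c',400,200,560,420,3.5)
```

```text
[ 0.35855753 -0.28026448  0.05078982] [-0.12142653  0.69686124  0.12298958  0.69607009]
```

View pics/w5c.png

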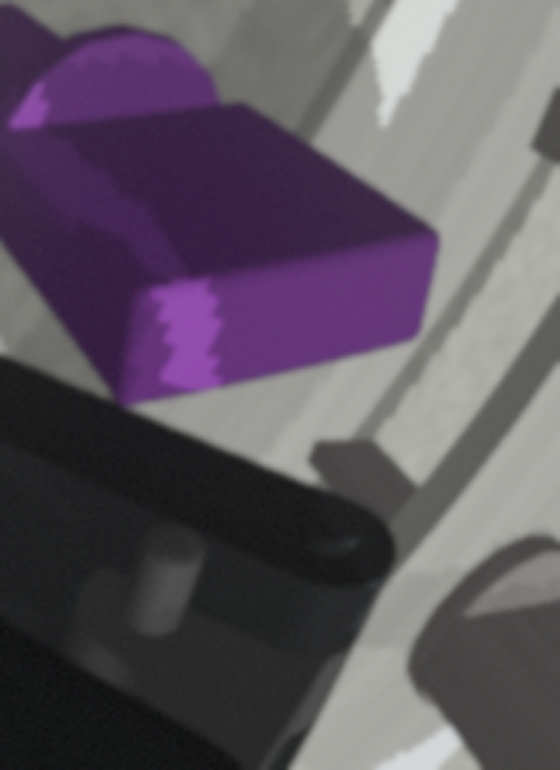

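w4 shows k1 rounded (553,220), k2 with a flat-ended shank about 14 px wide (495,293). w1 and w5 show k3 at (540,345) and (505,335). I'll turn these shank-end corners into widths on the plane z = 0.035.

Run:
```python
from h import *
crop('w4','w4k2',465,260,535,330,9); crop('w5','w5k3',470,310,540,360,9); crop('w1','w1k3',500,320,560,390,9)
```

```text
(no output)
```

View pics/w4k2.png

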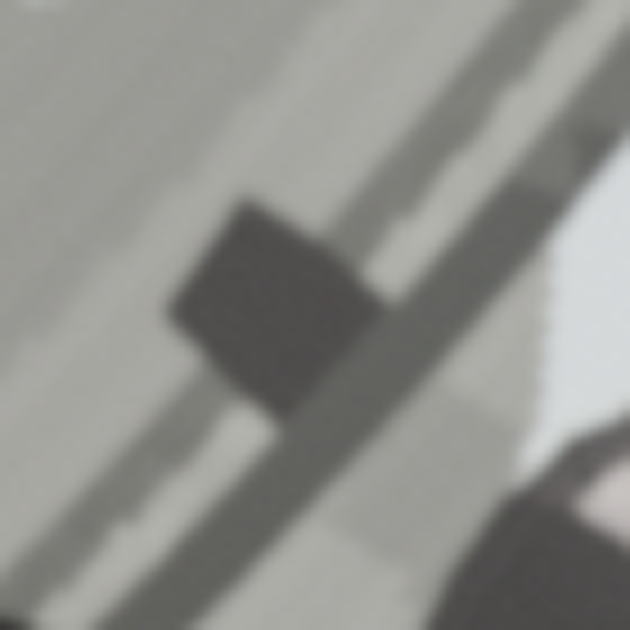

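View pics/w5k3.png

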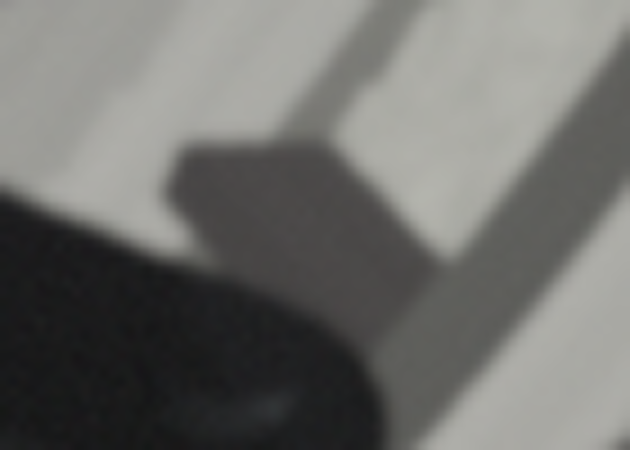

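View pics/w1k3.png

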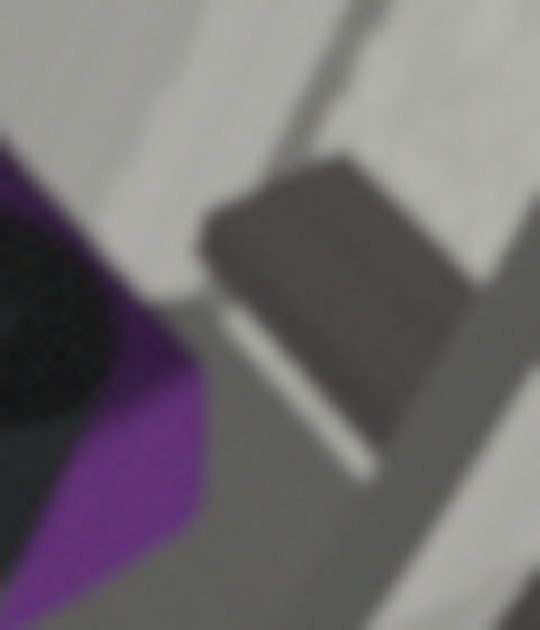

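Run:
```python
from h import *
def g(u,v,t,r,z=.035):
    o,d=wray(u,v,t,r); return (o+d*(z-o[2])/d[2])
t4=[.35895,-.24495,.09225];r4=[-.18065,.68342,.17802,.68455]
t5=[.35856,-.28026,.05079];r5=[-.12143,.69686,.12299,.69607]
t1=[.33152,-.20474,.04688];r1=[.00051,.7071,-.00052,.70712]
for n,x0,y0,pts,t,r in [('k2 w4',465,260,[(168,312),(245,198)],t4,r4),('k3 w5',470,310,[(165,195),(180,145),(325,140)],t5,r5),('k3 w1',500,320,[(200,240),(210,215),(345,152)],t1,r1)]:
    P=[g(x0+a/9,y0+b/9,t,r) for a,b in pts]; print(n,np.round(P,4).tolist(),'len mm',[round(1e3*np.linalg.norm(P[i+1]-P[i]),1) for i in range(len(P)-1)],'ang',[round(np.degrees(np.arctan2(*(P[i+1]-P[i])[[1,0]]))) for i in range(len(P)-1)])
```

```text
k2 w4 [[0.536, -0.2163, 0.035], [0.5355, -0.2035, 0.035]] len mm [np.float64(12.8)] ang [92]
k3 w5 [[0.521, -0.2931, 0.035], [0.5191, -0.2885, 0.035], [0.5356, -0.2851, 0.035]] len mm [np.float64(4.9), np.float64(16.9)] ang [113, 12]
k3 w1 [[0.5211, -0.2926, 0.035], [0.521, -0.2898, 0.035], [0.5373, -0.2865, 0.035]] len mm [np.float64(2.8), np.float64(16.6)] ang [91, 12]
```

Measured at z = 0.035, k3 is about 5 × 17 mm, so it is the blade. k2 is about 13 mm wide with sharp corners, so it is the square. k1 is rounded.

What could be taken for the drive key, by top-view pixel:
- k1 at (341,204): round shank
- k2 at (378,209): square shank
- k3 at (416,216): blade shank
- The purple look-alikes at (380,156), (357,262) and (393,265)

I choose k2 in the middle hole. The close crop w4k2 confirms it.

Run:
```python
from h import *
s=manip.sense(); print(s['t'],s['q'].round(3)); M=R.from_quat(s['tool_rot']).as_matrix(); th=np.arctan2(M[1,2],M[0,2]); print(th, s['q'][0]-s['q'][5]-th, s['q'][0]+s['q'][5]-th)
```

```text
5.15 [-0.909  0.64   1.995  0.     0.51  -1.258]
0.3485657306884579 0.0002093969753435565 -2.515339758360366
```

send_rows(steps=[[[1,0,0,0.06,0.17],[1,0,0,0.12,0.34],[1,0.03,0.01,0.17,0.5],[1,0.07,0.03,0.2,0.67],[1,0.11,0.05,0.2,0.83],[1,0.15,0.06,0.2,0.99],[1,0.18,0.07,0.2,1.15],[1,0.18,0.07,0.2,1.24]]])

```text
t: 6.15
tcp_pos: [0.5401, -0.2077, 0.2518]
tool_rot: [-0.506, 0.493, 0.507, 0.494]
force: [-0.3, 0.1, -0.1]
finger_gap: 0.003
```

send_rows(steps=[[[1,0,0,0,0],[1,0,0,0,0]]])

```text
t: 6.4
tcp_pos: [0.5384, -0.2099, 0.2516]
tool_rot: [-0.504, 0.496, 0.504, 0.496]
force: [0.5, -0.6, 0.8]
finger_gap: 0.0
```

Run:
```python
from h import *
s=manip.sense(); print(s['t'],s['tcp_pos'],s['tool_rot']); snap('wrist','w6'); crop('w6','w6c',150,120,430,320,2.8)
print({k:proj((*K[k],.142),s['tcp_pos'],s['tool_rot']).round() for k in K})
```

```text
6.4 [ 0.53835157 -0.20985005  0.25163366] [-0.50387083  0.49586086  0.50445753  0.49574065]
{'k1': array([372., 223.]), 'k2': array([279., 206.]), 'k3': array([183., 187.])}
```

View pics/w6c.png

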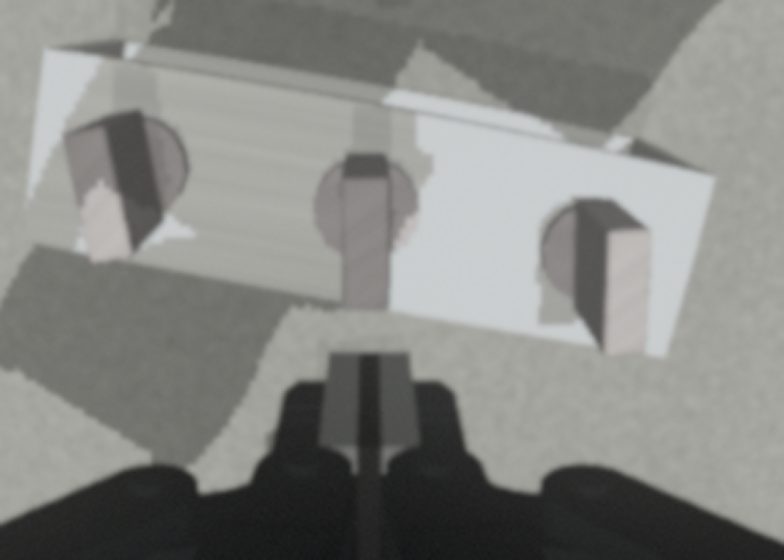

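The wrist view (w6) shows k2's grip top face in the middle, spanning full px (272,184)–(289,231), with k1 to the right and k3 to the left. Now I'll measure its position and yaw.

Run:
```python
from h import *
t=[.53835,-.20985,.25163];r=[-.50387,.49586,.50446,.49574]
f=lambda p:(150+p[0]/2.8,120+p[1]/2.8)
c=[(343,178),(390,178),(388,310),(342,310)]
P=[]
for p in c:
    o,d=wray(*f(p),t,r); P.append(o+d*(.142-o[2])/d[2])
P=np.array(P);print(P.round(4).tolist(),'mean',P.mean(0)); e=lambda a,b:(np.linalg.norm(P[b]-P[a])*1e3,np.degrees(np.arctan2(*(P[b]-P[a])[[1,0]])))
print(e(3,0),e(2,1),e(0,1),e(3,2))
print(tri([wray(*f((366,244)),t,r),ray('top',300+315/4,145+258/4),ray('side',220+368/5,100+185/5)]))
print(tri([wray(*f((366,244)),t,r),ray('side',220+368/5,100+185/5)]))
```

```text
[[0.5206, -0.2161, 0.142], [0.5204, -0.2028, 0.142], [0.5597, -0.2025, 0.142], [0.56, -0.216, 0.142]] mean [ 0.54018438 -0.20936671  0.142     ]
(np.float64(39.36778777952124), np.float64(-179.83460314766492)) (np.float64(39.363313260065354), np.float64(-179.49479611559033)) (np.float64(13.277535487008462), np.float64(90.98853166823507)) (np.float64(13.5110384049907), np.float64(90.99621787773332))
(array([ 0.53917425, -0.20972102,  0.14080491]), [np.float64(0.0010098338541815418), np.float64(0.0008491690382910711), np.float64(0.001468003267983031)])
(array([ 0.53887005, -0.20913878,  0.14104094]), [np.float64(0.0011578990703646115), np.float64(0.0011578990703647138)])
```

send_rows(steps=[[[0.5,0.0015,0,0,0],[0.5,0.0015,0,-0.01,0],[0.5,0.0015,0,-0.04,0],[0.5,0.0015,0,-0.07,0],[0.5,0.0015,0,-0.09,0]]])

```text
t: 7.08
tcp_pos: [0.5397, -0.2105, 0.1591]
tool_rot: [-0.503, 0.496, 0.505, 0.496]
force: [-0.1, 1.3, -0.9]
finger_gap: 0.498
```

Run:
```python
from h import *
s=manip.sense(); print(s['t'],s['tcp_pos'],s['finger_gap']); snap('wrist','w7')
```

```text
7.075 [ 0.5397392  -0.2104928   0.15913526] 0.4975233409860419
```

View pics/w7.png

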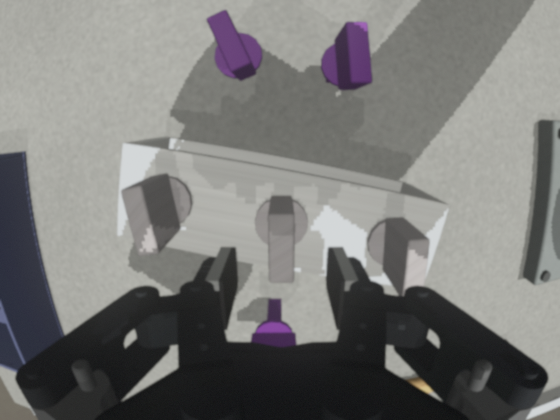

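w7 shows the key's grip at (281,240), centred between the open fingers, which are clear of its neighbours. I'll go down and grip.

send_rows(steps=[[[0.5,0,0.0005,-0.02,0],[0.5,0,0.0005,-0.04,0],[0.5,0,0.0005,-0.055,0],[0.5,0,0.0005,-0.055,0],[1,0,0.0005,-0.055,0],[1,0,0.0005,-0.055,0],[1,0,0.0005,-0.055,0],[1,0,0.0005,-0.055,0]]], grip_force=40)

```text
t: 8.12
tcp_pos: [0.5414, -0.2108, 0.1072]
tool_rot: [0.505, -0.496, -0.504, -0.496]
force: [-0.6, 0.8, 3.9]
finger_gap: 0.159
```

send_rows(steps=[[[1,0,0,0.01,0],[1,0,0,0.03,0],[1,0,0,0.06,0],[1,0,0,0.09,0],[1,0,0,0.12,0],[1,0,0,0.12,0]]])

```text
t: 8.88
tcp_pos: [0.5419, -0.2109, 0.2285]
tool_rot: [0.506, -0.495, -0.503, -0.496]
force: [-0.3, -0.1, -2.6]
finger_gap: 0.156
```

Run:
```python
from h import *
s=manip.sense(); print(s['t'],s['tcp_pos'],s['force'],s['ft_torque'],s['finger_gap']); snap('wrist','w8');snap('side','s8')
```

```text
8.875 [ 0.541856   -0.2109416   0.22846356] [-0.32707888 -0.12725411 -2.60936749] [-0.0451827  -0.00882753 -0.00630138] 0.15574040800551173
```

View pics/w8.png

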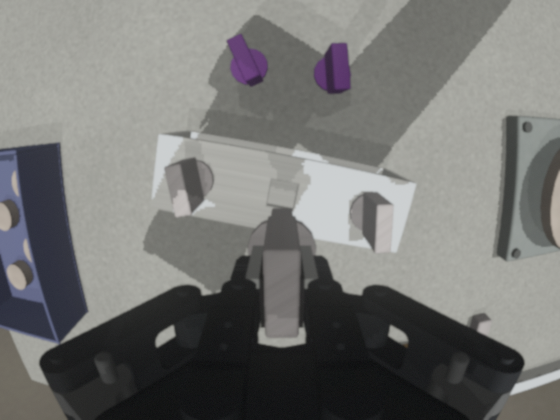

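View pics/s8.png

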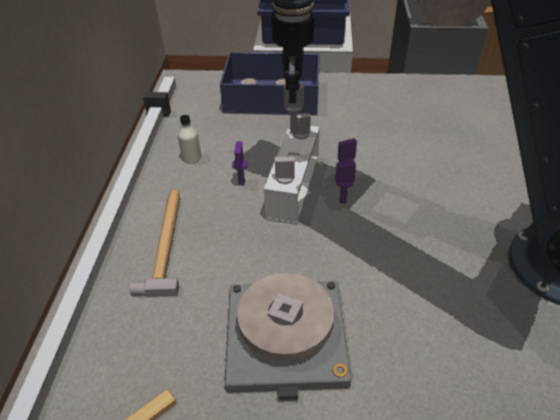

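w8 and s8 show the key in the gripper, the middle hole at (282,195) empty, and the other two keys in place. Next stop is above the mount, for a close measurement of the hub.

send_rows(steps=[[[1,0,0.05,0.01,0],[1,0.01,0.1,0.02,0],[1,0.01,0.15,0.02,0],[1,0.02,0.2,0.02,0],[1,0.02,0.25,0.02,0],[1,0.02,0.3,0.02,0],[1,0.02,0.35,0.02,0],[1,0.02,0.4,0.02,0]]])

```text
t: 9.98
tcp_pos: [0.5592, 0.191, 0.2438]
tool_rot: [-0.503, 0.497, 0.505, 0.494]
force: [0.4, -0.6, -2.6]
finger_gap: 0.157
```

send_rows(steps=[[[1,0,0,0,0],[1,0,0,0,0],[1,0,0,0,0]]])

```text
t: 10.35
tcp_pos: [0.5604, 0.1883, 0.2454]
tool_rot: [-0.504, 0.497, 0.504, 0.495]
force: [0.4, -0.3, -2.8]
finger_gap: 0.153
```

Run:
```python
from h import *
s=manip.sense(); print(s['t'],s['tcp_pos'].tolist(),s['tool_rot'].tolist(),s['force']); snap('wrist','w9'); crop('w9','w9c',180,80,400,300,2.7)
print(proj((.531,.191,.09),s['tcp_pos'],s['tool_rot']))
```

```text
10.35 [0.5604469998886339, 0.18827653156606666, 0.24539254988177514] [-0.5035361670464079, 0.49674906105696953, 0.5041979335544285, 0.49545549004393463] [ 0.38989819 -0.31001592 -2.84719922]
[283.85285106 162.21813309]
```

View pics/w9.png

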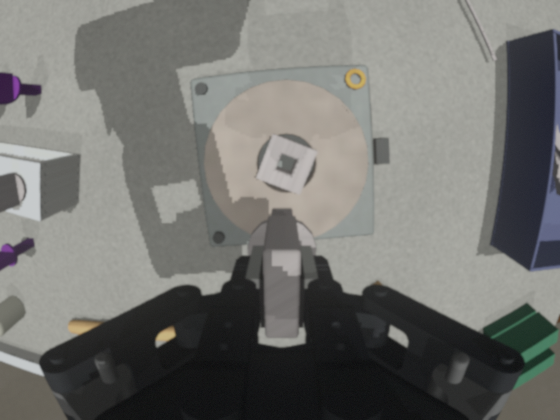

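View pics/w9c.png

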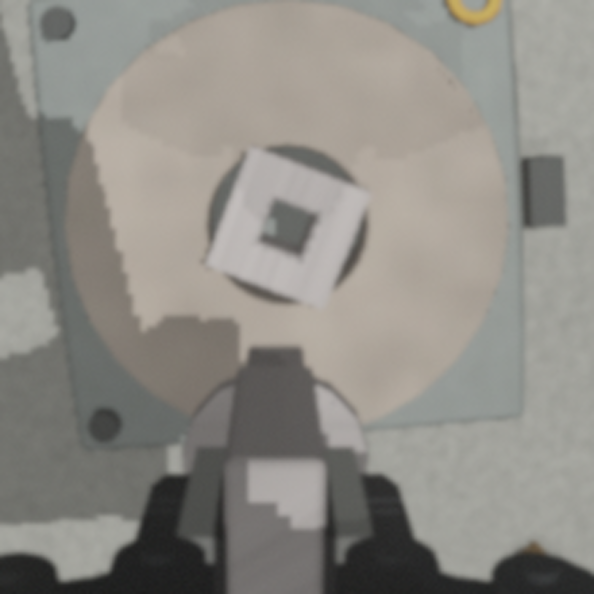

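w9 shows the hub face clearly at (286,163) with its square hole at (287,164), and the base corners in view. I'll fit quadrilaterals and cast them.

```bash
cat >> h.py <<'E'
def hub(fn,t,r,x0,y0,x1,y1,thr=None):
    im=cv2.imread('pics/'+fn+'.png')[y0:y1,x0:x1]; g=cv2.resize(im,None,fx=6,fy=6,interpolation=cv2.INTER_CUBIC)
    return im,g
def ez(p,z,t,r):
    o,d=wray(*p,t,r); return o+d*(z-o[2])/d[2]
E
python3 - <<'E'
from h import *
t=[.560447,.188277,.245393];r=[-.503536,.496749,.504198,.495455]
im=cv2.imread('pics/w9.png')[125:200,250:325]; b=cv2.resize(im,None,fx=8,fy=8,interpolation=cv2.INTER_CUBIC)
hsv=cv2.cvtColor(b,cv2.COLOR_BGR2HSV); print(hsv[300,::40].tolist())
cv2.imwrite('pics/w9h.png',b)
f=lambda p:(180+p[0]/2.7,80+p[1]/2.7)
for n,c,z in [('hub',[(253,147),(370,197),(323,308),(205,263)],.09),('hole',[(273,196),(320,212),(305,257),(258,240)],.09)]:
    P=np.array([ez(f(p),z,t,r) for p in c]); print(n,P.mean(0).round(4),[(round(1e3*np.linalg.norm(P[i]-P[i-1]),1),round(np.degrees(np.arctan2(*(P[i]-P[i-1])[[1,0]]))%90,1)) for i in range(4)])
P=np.array([ez(p,.03,t,r) for p in [(192,80),(367,66),(373,235),(211,245)]]); print('base',P.mean(0).round(4),[(round(1e3*np.linalg.norm(P[i]-P[i-1]),1),round(np.degrees(np.arctan2(*(P[i]-P[i-1])[[1,0]]))%90,1)) for i in range(4)])
E
```

```text
[[14, 27, 177], [17, 27, 171], [40, 7, 106], [9, 9, 193], [9, 9, 188], [5, 8, 188], [68, 7, 149], [53, 10, 104], [50, 7, 104], [18, 13, 96], [10, 8, 181], [13, 9, 189], [13, 9, 188], [16, 26, 106], [17, 27, 181]]
hub [0.5334 0.1936 0.09  ] [(np.float64(43.3), np.float64(68.2)), (np.float64(43.3), np.float64(68.0)), (np.float64(42.0), np.float64(69.0)), (np.float64(43.9), np.float64(69.6))]
hole [0.5324 0.194  0.09  ] [(np.float64(16.0), np.float64(72.2)), (np.float64(16.9), np.float64(72.1)), (np.float64(16.4), np.float64(73.1)), (np.float64(17.2), np.float64(70.8))]
base [0.5331 0.194  0.03  ] [(np.float64(194.0), np.float64(5.3)), (np.float64(195.0), np.float64(5.6)), (np.float64(197.4), np.float64(5.4)), (np.float64(195.3), np.float64(4.6))]
```

View pics/w9h.png

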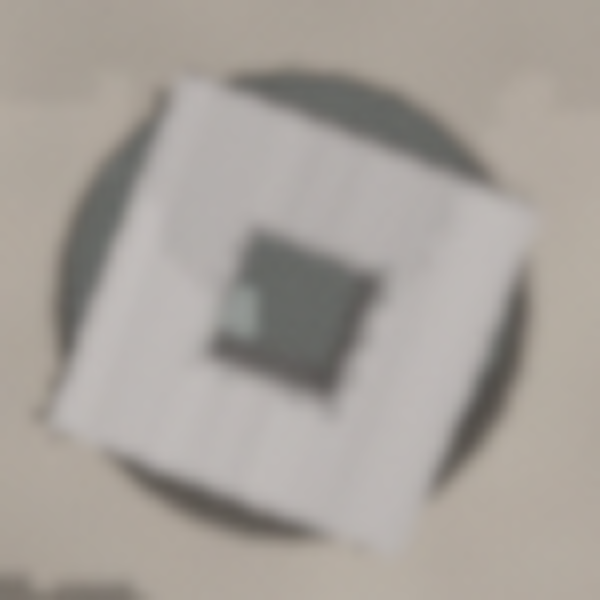

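Run:
```python
from h import *
t=[.560447,.188277,.245393];r=[-.503536,.496749,.504198,.495455]
crop('w9','w9k',240,190,325,360,4.5)
P=np.array([ez(p,t[2]+.035,t,r) for p in [(263.7,250.4),(301,250.4),(299,338),(264,338)]]); print(P.round(4)-np.array(t), [(round(1e3*np.linalg.norm(P[i]-P[i-1]),1)) for i in range(4)])
```

```text
[[-0.020947 -0.005677  0.035007]
 [-0.021147  0.007723  0.035007]
 [ 0.018453  0.008523  0.035007]
 [ 0.018753 -0.005877  0.035007]] [np.float64(39.6), np.float64(13.4), np.float64(39.6), np.float64(14.4)]
```

View pics/w9k.png

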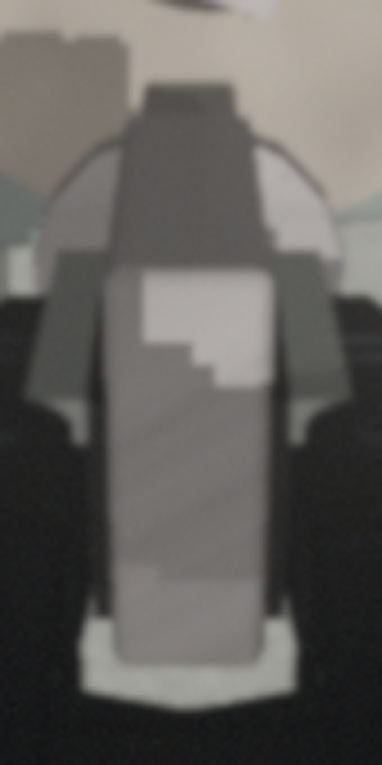

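send_rows(steps=[[[1,-0.01,0.002,0,-0.12],[1,-0.02,0.004,0,-0.25],[1,-0.026,0.004,-0.02,-0.374],[1,-0.026,0.004,-0.04,-0.374],[1,-0.026,0.004,-0.06,-0.374],[1,-0.026,0.004,-0.065,-0.374],[1,-0.026,0.004,-0.065,-0.374]]])

```text
t: 11.28
tcp_pos: [0.5351, 0.193, 0.1814]
tool_rot: [-0.403, 0.581, 0.403, 0.581]
force: [-0.0, 0.6, -2.4]
finger_gap: 0.155
```

Run:
```python
from h import *
s=manip.sense(); print(s['t'],s['tcp_pos'].tolist(),s['tool_rot'].tolist(),s['force']); snap('wrist','w10'); snap('side','s10'); snap('top','t10'); crop('w10','w10c',180,80,400,300,2.7); crop('s10','s10c',220,230,360,350,5.5)
M=R.from_quat(s['tool_rot']).as_matrix(); print(np.degrees(np.arctan2(M[1,2],M[0,2])),M[:,0])
```

```text
11.275 [0.5350746516132329, 0.19298577919499083, 0.18139459276245345] [-0.40302099977301264, 0.5810579990194977, 0.4030208966340394, 0.5809645706871579] [-0.04476834  0.59163573 -2.35033264]
69.49455133198478 [-1.08482696e-04 -7.54270000e-05 -9.99999991e-01]
```

View pics/w10c.png

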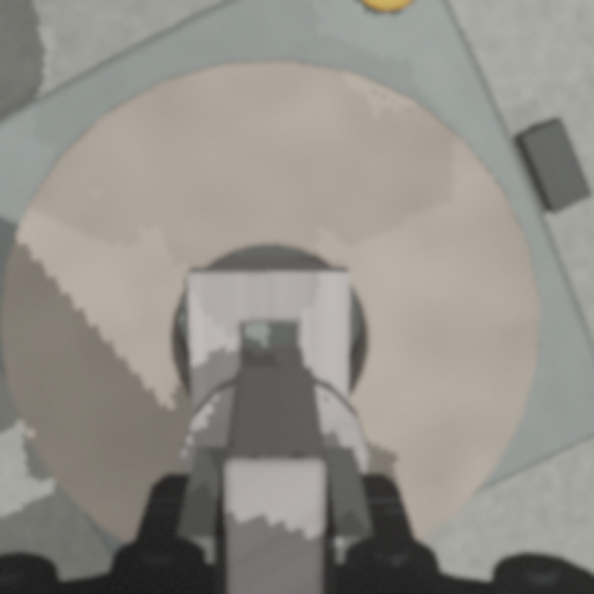

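View pics/s10c.png

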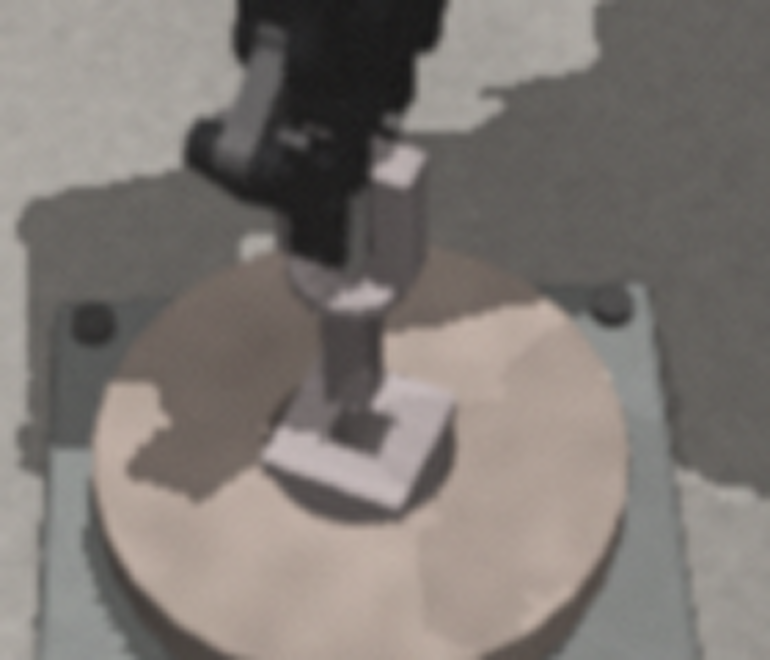

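View pics/t10.png

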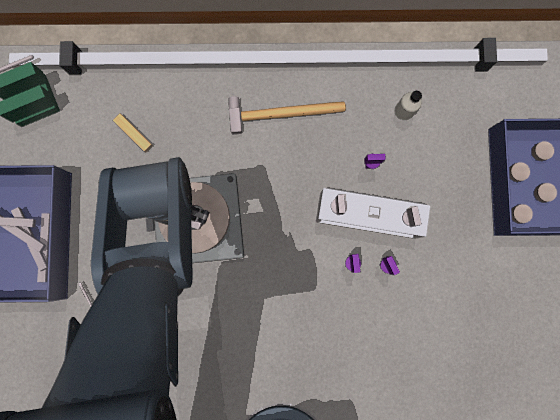

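Run:
```python
from h import *
crop('w10','w10z',240,160,325,260,6.5); crop('s10','s10z',255,280,310,330,12)
```

```text
(no output)
```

View pics/w10z.png

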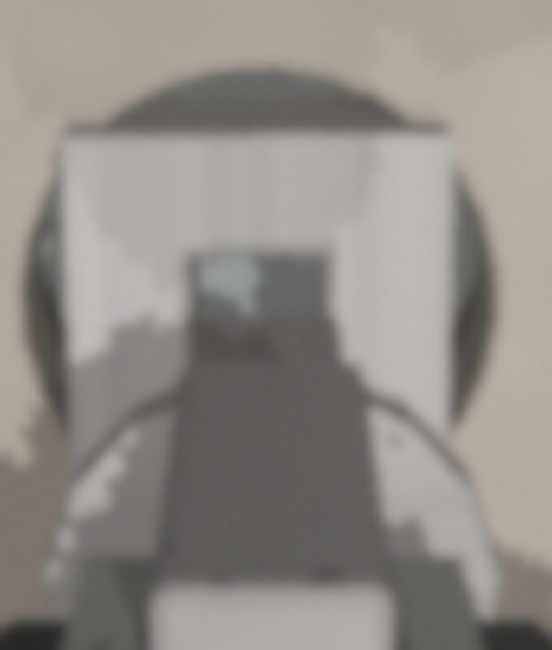

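View pics/s10z.png

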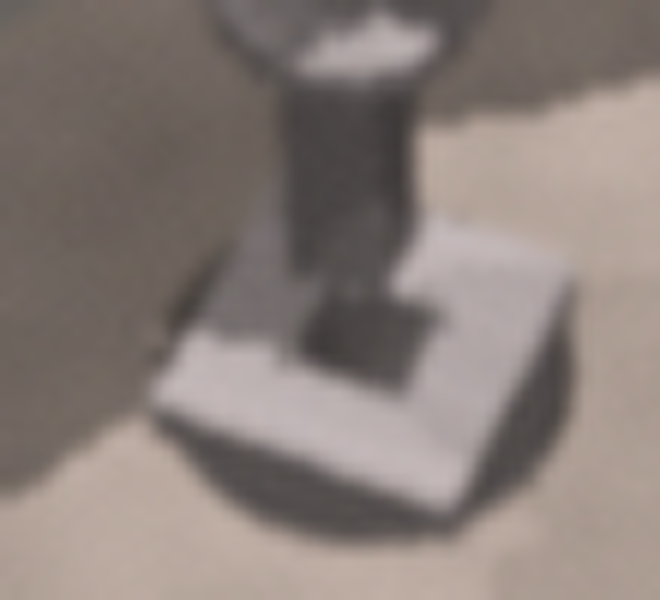

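Run:
```python
from h import *
print('hub side',onz('side',255+364.5/12,280+332/12,.09))
for row,c in [(130,349),(260,350)]:
    o,d=ray('side',255+c/12,280+row/12); y=.1925; P=o+d*(y-o[1])/d[1]; print('shank axis at y',P)
t=[.535075,.192986,.181395];r=[-.403021,.581058,.403021,.580965]
M=R.from_quat(r).as_matrix()
f=lambda p:(240+p[0]/6.5,160+p[1]/6.5)
tool=lambda P:(M.T@(P-np.array(t)))*1e3
H=[ez(f(p),.09,t,r) for p in [(63,135),(449,133)]]; print('hub back corners',[tool(h).round(1) for h in H])
c=sum(H)/2; yt=M[:,1]; print('hub centre',(c-yt*.022).round(4),tool(c-yt*.022).round(2))
H=[ez(f(p),.09,t,r) for p in [(193,258),(328,256)]]; print('hole back corners',[tool(h).round(1) for h in H]); 
# key: top face near edge, shank end back edge
K_=[ez(f(p),t[2]+.035,t,r) for p in [(150,585),(392,585)]]; print('key top',[tool(h).round(1) for h in K_])
S=[ez(f(p),t[2]-.0715,t,r) for p in [(191,312),(335,312)]]; print('shank end back edge?',[tool(h).round(1) for h in S])
print(proj(np.array(t)+M@np.array([.0715,.0075,0.001]),t,r))
```

```text
hub side [0.53119549 0.19218544 0.09      ]
shank axis at y [0.53267666 0.1925     0.13471843]
shank axis at y [0.53292128 0.1925     0.10652   ]
hub back corners [array([ 91.4,  23.8, -22.4]), array([91.4, 24. , 21.2])]
hub centre [0.5331 0.1931 0.09  ] [91.4   1.87 -0.56]
hole back corners [array([91.4,  9.4, -7.8]), array([91.4,  9.7,  7.7])]
key top [array([-35. ,  21.6,  -5.7]), array([-35. ,  21.6,   7.7])]
shank end back edge? [array([71.5,  8.4, -7.3]), array([71.5,  8.4,  7.9])]
[281.48562603 209.30363766]
```

Hub and key agree well in yaw: the hub's edges are upright in the tool view. The key needs a shift of about (−0.8, −0.9) mm. I'll shift it, go down close to the mouth, then feel.

send_rows(steps=[[[1,-0.0008,-0.0009,-0.005,0],[1,-0.0008,-0.0009,-0.01,0],[1,-0.0008,-0.0009,-0.014,0],[1,-0.0008,-0.0009,-0.014,0],[1,-0.0008,-0.0009,-0.014,0]]])

```text
t: 12.05
tcp_pos: [0.5341, 0.1928, 0.1673]
tool_rot: [-0.403, 0.581, 0.403, 0.581]
force: [-0.4, 0.1, -4.1]
finger_gap: 0.154
```

Run:
```python
from h import *
s=manip.sense(); print(s['t'],s['tcp_pos'].tolist(),s['force']); snap('wrist','w11'); snap('side','s11'); crop('w11','w11z',240,160,325,260,6); crop('s11','s11z',255,275,310,325,11)
```

```text
12.05 [0.5340543241132737, 0.1927715831201897, 0.16727078774827253] [-0.42066898  0.09141276 -4.10256477]
```

View pics/w11z.png

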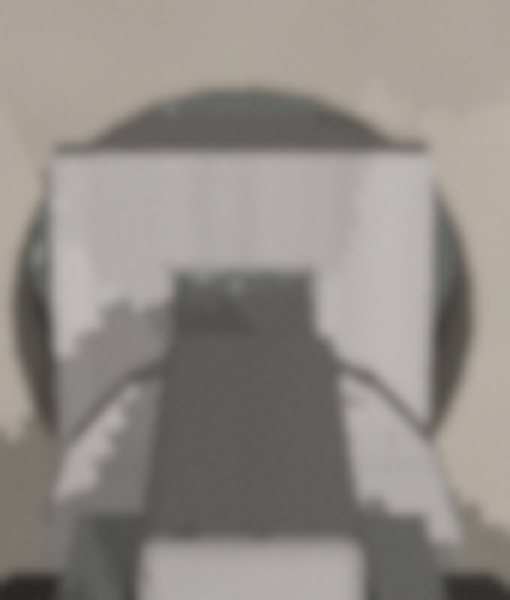

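View pics/s11z.png

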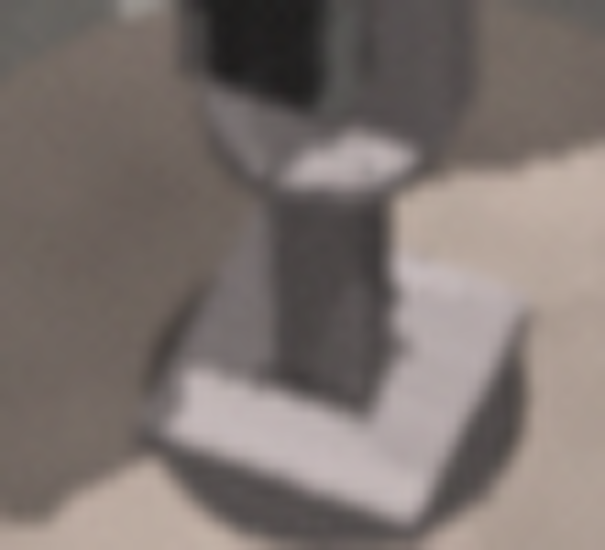

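send_rows(steps=[[[1,-0.0003,-0.0005,-0.001,0],[1,-0.0003,-0.0005,-0.002,0],[1,-0.0003,-0.0005,-0.003,0],[1,-0.0003,-0.0005,-0.004,0],[1,-0.0003,-0.0005,-0.005,0],[1,-0.0003,-0.0005,-0.005,0]]])

```text
t: 12.9
tcp_pos: [0.5336, 0.1922, 0.1622]
tool_rot: [-0.403, 0.581, 0.403, 0.581]
force: [1.0, -1.2, -3.4]
finger_gap: 0.157
```

send_rows(steps=[[[1,0,0,-0.0005,0],[1,0,0,-0.001,0],[1,0,0,-0.0015,0],[1,0,0,-0.002,0]]])

```text
t: 13.4
tcp_pos: [0.5337, 0.1922, 0.1603]
tool_rot: [-0.403, 0.581, 0.403, 0.581]
force: [0.5, 0.5, -3.1]
finger_gap: 0.157
```

send_rows(steps=[[[1,0,0,-0.0005,0],[1,0,0,-0.001,0],[1,0,0,-0.0015,0],[1,0,0,-0.002,0]]])

```text
t: 13.9
tcp_pos: [0.5337, 0.1922, 0.1583]
tool_rot: [-0.403, 0.581, 0.403, 0.581]
force: [-0.2, -0.3, -3.9]
finger_gap: 0.16
```

send_rows(steps=[[[1,0,0,-0.0005,0],[1,0,0,-0.001,0],[1,0,0,-0.0015,0],[1,0,0,-0.002,0]]])

```text
t: 14.4
tcp_pos: [0.5337, 0.1922, 0.1563]
tool_rot: [-0.403, 0.581, 0.403, 0.581]
force: [0.1, -0.2, -3.2]
finger_gap: 0.16
```

send_rows(steps=[[[1,0,0,-0.001,0],[1,0,0,-0.002,0],[1,0,0,-0.003,0],[1,0,0,-0.003,0]]])

```text
t: 14.9
tcp_pos: [0.5337, 0.1922, 0.1532]
tool_rot: [-0.403, 0.581, 0.403, 0.581]
force: [-0.1, -0.8, -2.7]
finger_gap: 0.16
```

Run:
```python
from h import *
s=manip.sense(); print(s['t'],s['tcp_pos'].tolist(),s['force'],s['ft_torque']); snap('wrist','w12'); snap('side','s12'); crop('w12','w12z',240,160,325,260,6); crop('s12','s12z',255,275,310,325,11)
```

```text
14.9 [0.5336688381515552, 0.19220021733962217, 0.15322527625809715] [-0.06385137 -0.77962529 -2.69558793] [-0.00113651 -0.01834729  0.02906817]
```

View pics/w12z.png

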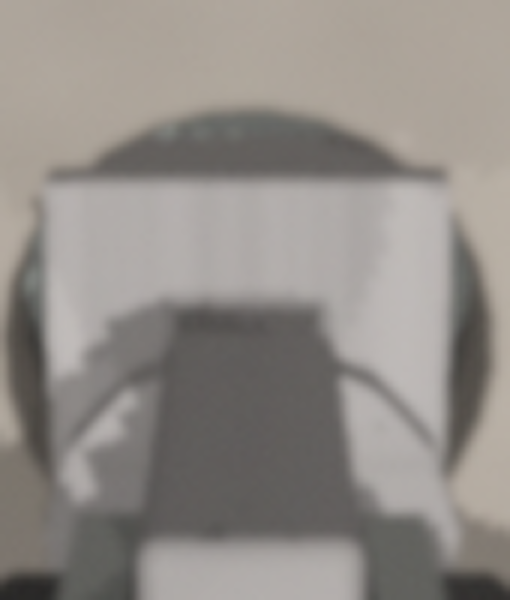

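View pics/s12z.png

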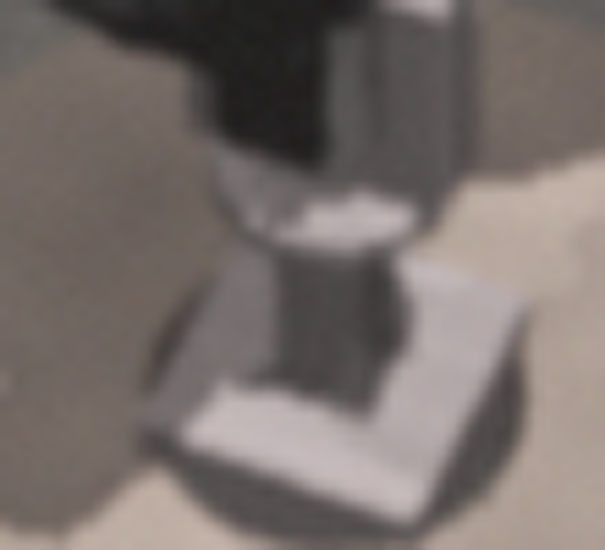

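s12 and w12 show the shank inside the hole with no contact force. I'll keep lowering in small steps.

send_rows(steps=[[[1,0,0,-0.001,0],[1,0,0,-0.002,0],[1,0,0,-0.003,0],[1,0,0,-0.004,0],[1,0,0,-0.005,0],[1,0,0,-0.006,0],[1,0,0,-0.007,0],[1,0,0,-0.008,0]]])

```text
t: 16.0
tcp_pos: [0.5337, 0.1922, 0.1452]
tool_rot: [-0.403, 0.581, 0.403, 0.581]
force: [0.5, 0.2, -2.4]
finger_gap: 0.158
```

send_rows(steps=[[[1,0,0,-0.0015,0],[1,0,0,-0.003,0],[1,0,0,-0.0045,0],[1,0,0,-0.006,0],[1,0,0,-0.0075,0],[1,0,0,-0.009,0],[1,0,0,-0.0105,0],[1,0,0,-0.012,0]]])

```text
t: 17.0
tcp_pos: [0.5337, 0.1922, 0.1332]
tool_rot: [-0.403, 0.581, 0.403, 0.581]
force: [-0.7, 0.3, -3.2]
finger_gap: 0.159
```

send_rows(steps=[[[1,0,0,-0.002,0],[1,0,0,-0.004,0],[1,0,0,-0.006,0],[1,0,0,-0.008,0],[1,0,0,-0.01,0],[1,0,0,-0.012,0],[1,0,0,-0.014,0],[1,0,0,-0.016,0]]])

```text
t: 18.0
tcp_pos: [0.5337, 0.1922, 0.1172]
tool_rot: [-0.403, 0.581, 0.403, 0.581]
force: [0.4, 0.7, -4.0]
finger_gap: 0.158
```

send_rows(steps=[[[1,0,0,-0.001,0],[1,0,0,-0.002,0],[1,0,0,-0.003,0],[1,0,0,-0.004,0],[1,0,0,-0.005,0],[1,0,0,-0.006,0]]])

```text
t: 18.75
tcp_pos: [0.5337, 0.1922, 0.1112]
tool_rot: [-0.403, 0.581, 0.403, 0.581]
force: [-0.3, 0.2, -2.3]
finger_gap: 0.159
```

send_rows(steps=[[[1,0,0,-0.0005,0],[1,0,0,-0.001,0],[1,0,0,-0.0015,0]]])

```text
t: 19.12
tcp_pos: [0.5337, 0.1922, 0.1098]
tool_rot: [-0.403, 0.581, 0.403, 0.581]
force: [-0.1, -0.1, -2.0]
finger_gap: 0.156
```

send_rows(steps=[[[1,0,0,-0.0005,0],[1,0,0,-0.001,0],[1,0,0,-0.0015,0]]])

```text
t: 19.5
tcp_pos: [0.5337, 0.1922, 0.1083]
tool_rot: [-0.403, 0.581, 0.403, 0.581]
force: [0.1, -0.4, -2.1]
finger_gap: 0.159
```

send_rows(steps=[[[1,0,0,-0.0005,0],[1,0,0,-0.001,0]]])

```text
t: 19.75
tcp_pos: [0.5337, 0.1922, 0.1073]
tool_rot: [-0.403, 0.581, 0.403, 0.581]
force: [0.0, 0.4, -3.1]
finger_gap: 0.162
```

send_rows(steps=[[[1,0,0,-0.0005,0],[1,0,0,-0.001,0]]])

```text
t: 20.0
tcp_pos: [0.5337, 0.1922, 0.1072]
tool_rot: [-0.403, 0.581, 0.403, 0.581]
force: [-2.3, -0.8, 7.9]
finger_gap: 0.156
```

send_rows(steps=[[[1,0,0,-0.0005,0],[1,0,0,-0.001,0]]])

```text
t: 20.25
tcp_pos: [0.5337, 0.1922, 0.1071]
tool_rot: [-0.404, 0.581, 0.403, 0.581]
force: [-4.3, -0.9, 12.7]
finger_gap: 0.157
```

Collar contact at TCP z 0.1072, as predicted from the grasp height. I'll ease off the pressure and look.

send_rows(steps=[[[1,0,0,0.0013,0],[1,0,0,0.0013,0]]])

```text
t: 20.5
tcp_pos: [0.5338, 0.1923, 0.1072]
tool_rot: [-0.403, 0.581, 0.403, 0.581]
force: [-1.6, 0.1, 5.6]
finger_gap: 0.155
```

Run:
```python
from h import *
s=manip.sense(); print(s['t'],s['tcp_pos'].tolist(),s['force'],s['ft_torque']); snap('wrist','w13'); snap('side','s13'); crop('w13','w13z',200,160,365,290,4); crop('s13','s13z',235,255,330,335,8)
```

```text
20.5 [0.5338212978408255, 0.19226996836651739, 0.10718099040413193] [-1.59707953  0.10948117  5.63417787] [-0.0755411   0.31789943  0.03396117]
```

View pics/w13z.png

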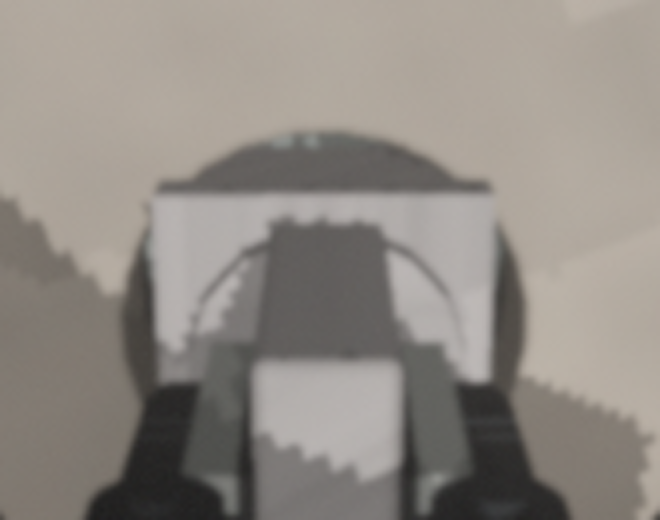

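View pics/s13z.png

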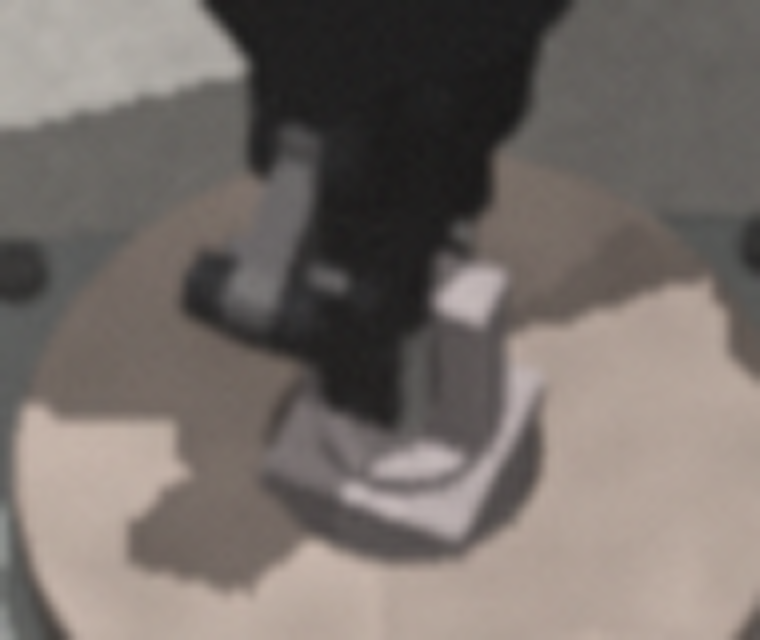

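The collar is seated on the hub. Now the gentle clockwise turn, in stages, watching force and torque.

send_rows(steps=[[[1,0,0,0.0005,0],[1,0,0,0.0005,-0.05],[1,0,0,0.0005,-0.1],[1,0,0,0.0005,-0.15],[1,0,0,0.0005,-0.2]]])

```text
t: 21.22
tcp_pos: [0.534, 0.1921, 0.1072]
tool_rot: [-0.343, 0.618, 0.343, 0.618]
force: [-1.0, -0.1, 2.4]
finger_gap: 0.158
```

```bash
cat >> h.py <<'E'
def st():
    s=manip.sense(); M=R.from_quat(s['tool_rot']).as_matrix(); print(round(s['t'],2),s['tcp_pos'].round(4),'th',np.degrees(np.arctan2(M[1,2],M[0,2])).round(2),'F',s['force'].round(2),'T',s['ft_torque'].round(3),s['finger_gap'].round(3))
E
python3 -c "from h import *; st()"
```

```text
Traceback (most recent call last):
  File "h.py", line 34, in st
    s=manip.sense(); M=R.from_quat(s['tool_rot']).as_matrix(); print(round(s['t'],2),s['tcp_pos'].round(4),'th',np.degrees(np.arctan2(M[1,2],M[0,2])).round(2),'F',s['force'].round(2),'T',s['ft_torque'].round(3),s['finger_gap'].round(3))
                                                                                                                                                                                                                   ^^^^^^^^^^^^^^^^^^^^^
AttributeError: 'float' object has no attribute 'round'
```

```bash
sed -i "s/s\['finger_gap'\].round(3)/round(float(s['finger_gap']),3)/" h.py; python3 -c "from h import *; st()"
```

```text
21.23 [0.534  0.1921 0.1072] th 58.03 F [-1.01 -0.06  2.35] T [-0.154  0.124  0.085] 0.158
```

send_rows(steps=[[[1,0,0,0,-0.05],[1,0,0,0,-0.1],[1,0,0,0,-0.15],[1,0,0,0,-0.2]]])

```text
t: 21.72
tcp_pos: [0.5339, 0.1919, 0.1072]
tool_rot: [-0.28, 0.649, 0.279, 0.65]
force: [-0.8, -0.3, 3.4]
finger_gap: 0.153
```

```bash
python3 -c "from h import *; st(); snap('wrist','w14'); crop('w14','w14z',140,100,420,300,2.8)"
```

```text
21.73 [0.5339 0.1919 0.1072] th 46.57 F [-0.8  -0.25  3.41] T [-0.234  0.188  0.085] 0.153
```

View pics/w14z.png

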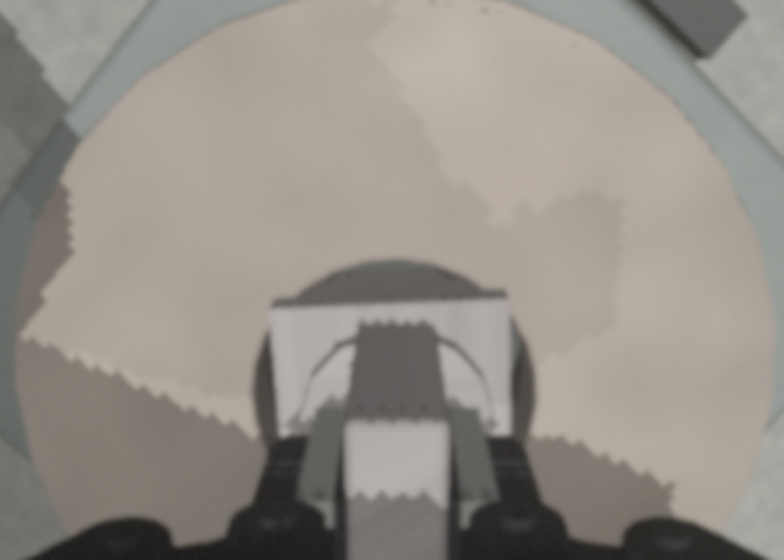

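The hub follows the key with only a small lag at (390,300), drag torque 0.085 N m, small forces. Continuing.

send_rows(steps=[[[1,0,0,0,-0.05],[1,0,0,0,-0.1],[1,0,0,0,-0.15],[1,0,0,0,-0.2],[1,0,0,0,-0.25],[1,0,0,0,-0.3]]])

```text
t: 22.52
tcp_pos: [0.5338, 0.1917, 0.1072]
tool_rot: [-0.18, 0.684, 0.179, 0.684]
force: [-1.0, -2.8, 2.9]
finger_gap: 0.157
```

```bash
python3 -c "from h import *; st()"
```

```text
22.52 [0.5338 0.1917 0.1072] th 29.43 F [-1.01 -2.81  2.89] T [-0.446  0.27   0.033] 0.157
```

send_rows(steps=[[[1,0,0,0,-0.05],[1,0,0,0,-0.1],[1,0,0,0,-0.15],[1,0,0,0,-0.2],[1,0,0,0,-0.25]]])

```text
t: 23.15
tcp_pos: [0.5336, 0.1915, 0.1072]
tool_rot: [-0.093, 0.701, 0.093, 0.701]
force: [-1.2, -1.9, 3.6]
finger_gap: 0.159
```

```bash
python3 -c "from h import *; st(); snap('wrist','w15'); crop('w15','w15z',140,100,420,300,2.8)"
```

```text
23.15 [0.5336 0.1915 0.1072] th 15.12 F [-1.2  -1.94  3.61] T [-0.476  0.286  0.104] 0.159
```

View pics/w15z.png

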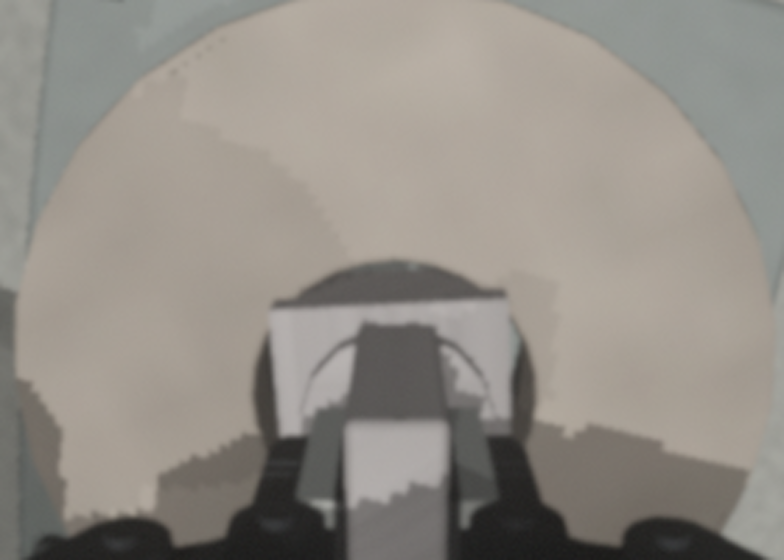

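send_rows(steps=[[[1,0,0,0,-0.03],[1,0,0,0,-0.06],[1,0,0,0,-0.09],[1,0,0,0,-0.12]]])

```text
t: 23.7
tcp_pos: [0.5335, 0.1915, 0.1072]
tool_rot: [-0.051, 0.706, 0.05, 0.705]
force: [-1.6, -5.5, 4.9]
finger_gap: 0.159
```

```bash
python3 -c "from h import *; st()"
```

```text
23.7 [0.5335 0.1915 0.1072] th 8.21 F [-1.58 -5.46  4.94] T [-0.868  0.354  0.006] 0.159
```

send_rows(steps=[[[1,0,0,0,-0.02],[1,0,0,0,-0.04],[1,0,0,0,-0.04]]])

```text
t: 24.08
tcp_pos: [0.5335, 0.1915, 0.1072]
tool_rot: [-0.037, 0.706, 0.036, 0.706]
force: [-2.8, -4.5, 5.5]
finger_gap: 0.156
```

```bash
python3 -c "from h import *; st()"
```

```text
24.07 [0.5335 0.1915 0.1072] th 5.96 F [-2.78 -4.48  5.5 ] T [-0.885  0.358 -0.023] 0.156
```

The sideways force is growing because the key axis is slightly off the TCP. I'll relieve it by shifting, then continue.

send_rows(steps=[[[1,-0.0003,-0.0005,0,0],[1,-0.0003,-0.0008,0,0]]])

```text
t: 24.32
tcp_pos: [0.5335, 0.1914, 0.1072]
tool_rot: [-0.037, 0.706, 0.037, 0.706]
force: [-1.1, -2.1, 4.2]
finger_gap: 0.155
```

```bash
python3 -c "from h import *; st()"
```

```text
24.32 [0.5335 0.1914 0.1072] th 5.94 F [-1.06 -2.06  4.19] T [-0.529  0.322  0.005] 0.155
```

send_rows(steps=[[[1,0,0,0,-0.02],[1,0,0,0,-0.04],[1,0,0,0,-0.04]]])

```text
t: 24.7
tcp_pos: [0.5335, 0.1914, 0.1072]
tool_rot: [-0.022, 0.707, 0.022, 0.707]
force: [-1.1, -2.6, 5.1]
finger_gap: 0.156
```

```bash
python3 -c "from h import *; st(); snap('wrist','w16'); crop('w16','w16z',140,100,420,300,2.8)"
```

```text
24.7 [0.5335 0.1914 0.1072] th 3.62 F [-1.07 -2.62  5.07] T [-0.671  0.322 -0.021] 0.156
```

View pics/w16z.png

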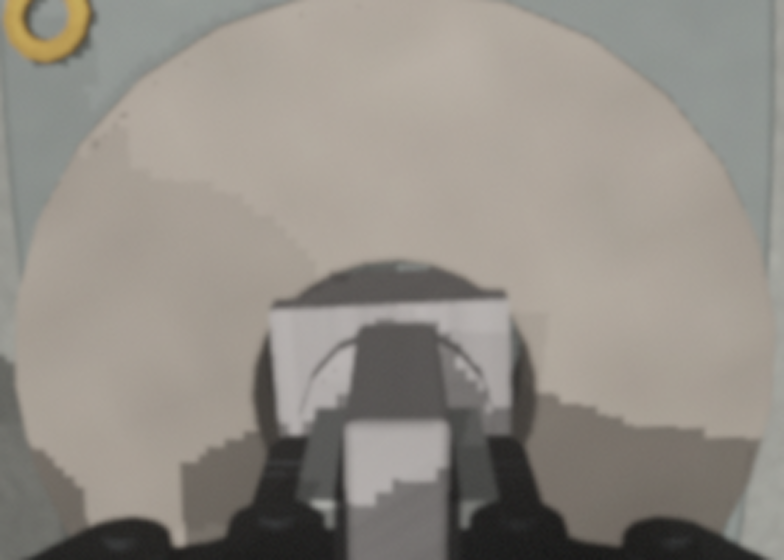

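send_rows(steps=[[[1,0,-0.0003,0,-0.01],[1,0,-0.0003,0,-0.02],[1,0,-0.0003,0,-0.02]]])

```text
t: 25.12
tcp_pos: [0.5334, 0.1914, 0.1072]
tool_rot: [-0.015, 0.707, 0.015, 0.707]
force: [-1.5, -2.4, 4.9]
finger_gap: 0.156
```

```bash
python3 -c "from h import *; st()"
```

```text
25.12 [0.5334 0.1914 0.1072] th 2.49 F [-1.48 -2.44  4.87] T [-0.462  0.294  0.032] 0.156
```

send_rows(steps=[[[1,0,0,0,-0.01],[1,0,0,0,-0.02],[1,0,0,0,-0.02]]])

```text
t: 25.5
tcp_pos: [0.5333, 0.1913, 0.1072]
tool_rot: [-0.008, 0.707, 0.008, 0.707]
force: [-1.8, -3.4, 5.9]
finger_gap: 0.157
```

```bash
python3 -c "from h import *; st()"
```

```text
25.5 [0.5333 0.1913 0.1072] th 1.35 F [-1.8  -3.38  5.93] T [-0.506  0.302  0.023] 0.157
```

Run:
```python
from h import *
st(); s=manip.sense(); snap('wrist','w17'); crop('w17','w17z',140,100,420,300,2.8)
t=s['tcp_pos'];r=s['tool_rot']
# hub back edge corners & side edges, measured by line fits on the dark/bright transition of hub back edge
for fn in ['w14','w15','w16','w17']:
    g=cv2.cvtColor(cv2.imread(f'pics/{fn}.png'),cv2.COLOR_BGR2GRAY).astype(float)
    xs=list(range(242,318,2)); ys=[]
    for x in xs:
        c=g[200:222,x-1:x+2].mean(1); d=np.diff(c); i=int(np.argmax(d)); 
        if 0<i<len(d)-1:
            a,b,e=d[i-1:i+2]; i=i+0.5*(a-e)/(a-2*b+e)
        ys.append(200.5+i)
    p=np.polyfit(xs,ys,1); res=np.array(ys)-np.polyval(p,xs); k=np.abs(res)<1; p=np.polyfit(np.array(xs)[k],np.array(ys)[k],1)
    A=ez((244,np.polyval(p,244)),.09,t,r);B=ez((316,np.polyval(p,316)),.09,t,r); M=R.from_quat(r).as_matrix(); th=np.degrees(np.arctan2(M[1,2],M[0,2])); print(fn,'hub minus tool z angle',np.degrees(np.arctan2(*(B-A)[[1,0]]))-th, k.sum())
```

```text
25.5 [0.5333 0.1913 0.1072] th 1.35 F [-1.8  -3.38  5.93] T [-0.506  0.302  0.023] 0.157
w14 hub minus tool z angle 2.473230365582121 38
w15 hub minus tool z angle 2.895671816760198 38
w16 hub minus tool z angle 2.808554635580856 38
w17 hub minus tool z angle 4.1964842606187265 38
```

View pics/w17z.png

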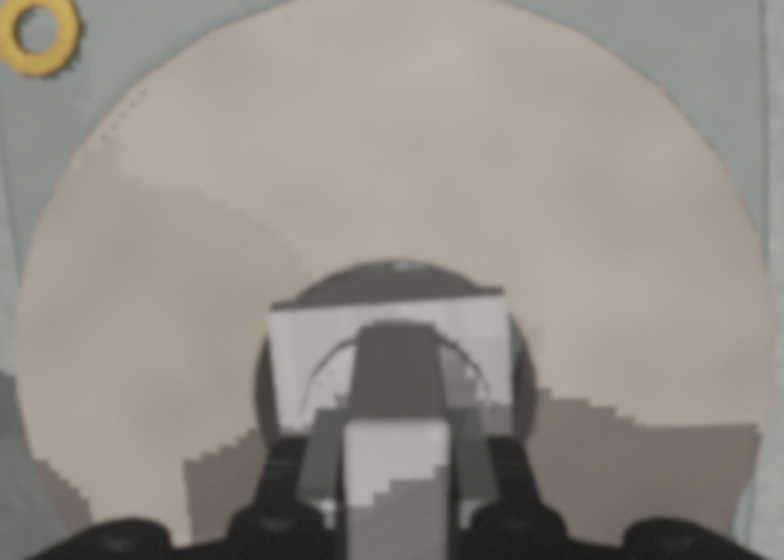

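The lag grew from 2.8° to 4.2° while the hub stayed at about 5.5°, which matches the base yaw of 5.3°. The wheel is therefore against its stop. I'll ease the key back a little, unload and release.

send_rows(steps=[[[1,-0.0003,-0.0005,0.0004,0.02],[1,-0.0003,-0.0005,0.0005,0.04],[1,-0.0003,-0.0005,0.0005,0.04]]])

```text
t: 25.92
tcp_pos: [0.5332, 0.1911, 0.1072]
tool_rot: [-0.022, 0.707, 0.023, 0.707]
force: [0.6, 0.6, -1.2]
finger_gap: 0.158
```

```bash
python3 -c "from h import *; st()"
```

```text
25.93 [0.5332 0.1911 0.1072] th 3.65 F [ 0.62  0.57 -1.23] T [ 0.144 -0.008  0.054] 0.158
```

Nearly force-free now. Opening the fingers part way, since nothing is nearby at this height, then withdrawing upward.

send_rows(steps=[[[0.7,0,0,0,0],[0.5,0,0,0,0],[0.5,0,0,0,0],[0.5,0,0,0,0],[0.5,0,0,0,0]]])

```text
t: 26.55
tcp_pos: [0.5331, 0.1906, 0.1077]
tool_rot: [-0.023, 0.707, 0.023, 0.707]
force: [0.4, -0.0, 0.0]
finger_gap: 0.501
```

```bash
python3 -c "from h import *; st(); snap('wrist','w18'); snap('side','s18')"
```

```text
26.55 [0.5331 0.1906 0.1077] th 3.66 F [ 0.42 -0.04  0.04] T [-0.006 -0.007 -0.021] 0.501
```

View pics/w18.png

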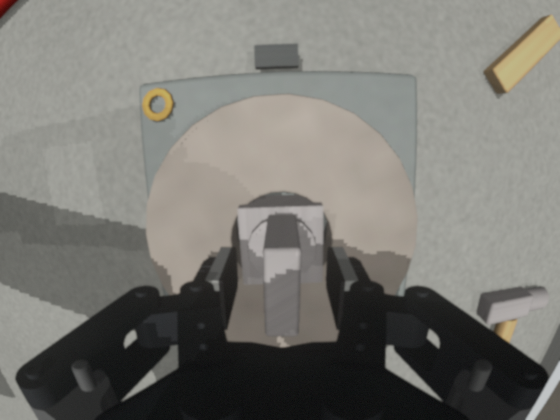

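w18 shows the key standing free between the open fingers at (282,280). Withdrawing straight up.

send_rows(steps=[[[0.5,0,0,0.02,0],[0.5,0,0,0.05,0],[0.5,0,0,0.1,0],[0.5,0,0,0.15,0],[0.5,0,0,0.15,0],[0.5,0,0,0.15,0]]])

```text
t: 27.4
tcp_pos: [0.5324, 0.1905, 0.2572]
tool_rot: [-0.023, 0.707, 0.023, 0.706]
force: [-0.7, 0.1, -0.5]
finger_gap: 0.496
```

Run:
```python
from h import *
st(); s=manip.sense(); print(s['tcp_pos'].tolist(),s['tool_rot'].tolist()); snap('wrist','w19'); snap('side','s19'); snap('top','t19'); crop('w19','w19z',190,100,390,290,3); crop('s19','s19z',220,80,360,400,1.8)
```

```text
27.4 [0.5324 0.1905 0.2572] th 3.66 F [-0.75  0.12 -0.54] T [ 0.045 -0.032  0.031] 0.496
[0.5323996655965547, 0.19051099674157512, 0.2571892289277245] [-0.022646817766037938, 0.707086024116217, 0.022573552379271906, 0.7064042121035043]
```

View pics/w19z.png

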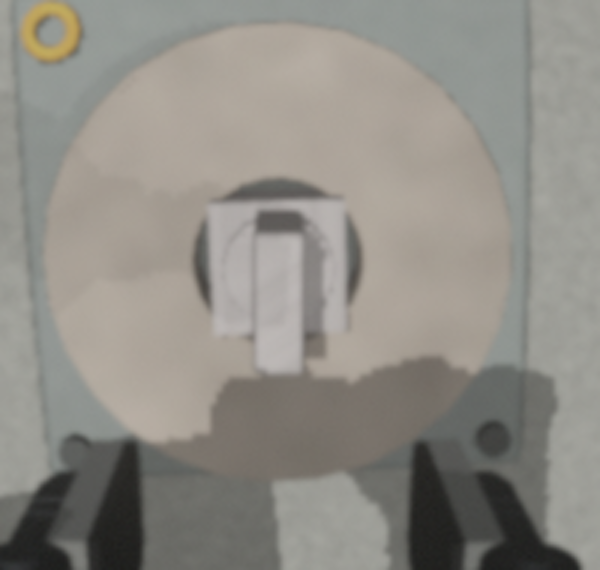

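View pics/s19z.png

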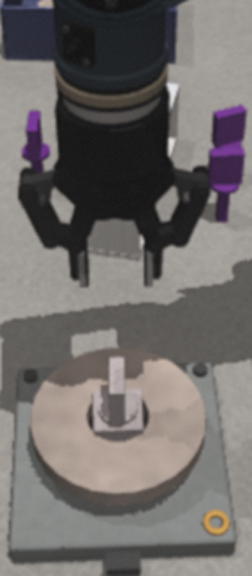

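Run:
```python
from h import *
t=np.array([.5324,.19051,.25719]);r=[-.022647,.707086,.022574,.706404]
f=lambda p:(190+p[0]/3,100+p[1]/3)
def rep(n,c,z,full=False):
    P=np.array([ez(p if full else f(p),z,t,r) for p in c]); print(n,P.mean(0).round(4),[(round(1e3*np.linalg.norm(P[i]-P[i-1]),1),round((np.degrees(np.arctan2(*(P[i]-P[i-1])[[1,0]]))+45)%90-45,1)) for i in range(len(P))])
rep('hub',[(208,202),(347,199),(350,333),(212,337)],.09)
rep('keytop',[(255,233),(304,233),(303,374),(256,373)],.142)
rep('base edges L,R: ',[(18,80),(50,470)],.03); rep('R',[(530,80),(522,470)],.03)
crop('t19','t19c',140,150,440,290,2.6); crop('w19','w19f',0,0,560,420,1.4)
print(proj((.5333,.1915,.141),t,r), 'key top seen', f((279.5,303)))
```

```text
hub [0.5338 0.1924 0.09  ] [(np.float64(45.0), np.float64(4.5)), (np.float64(44.6), np.float64(5.0)), (np.float64(44.7), np.float64(5.9)), (np.float64(45.7), np.float64(5.4))]
keytop [0.5336 0.1933 0.142 ] [(np.float64(39.4), np.float64(3.8)), (np.float64(13.2), np.float64(3.7)), (np.float64(39.7), np.float64(3.7)), (np.float64(13.1), np.float64(2.4))]
base edges L,R:  [0.437  0.1679 0.03  ] [(np.float64(160.9), np.float64(5.2)), (np.float64(160.9), np.float64(5.2))]
R [0.6346 0.1806 0.03  ] [(np.float64(161.1), np.float64(6.0)), (np.float64(161.1), np.float64(6.0))]
[282.64262373 203.31798909] key top seen (283.1666666666667, 201.0)
```

View pics/w19f.png

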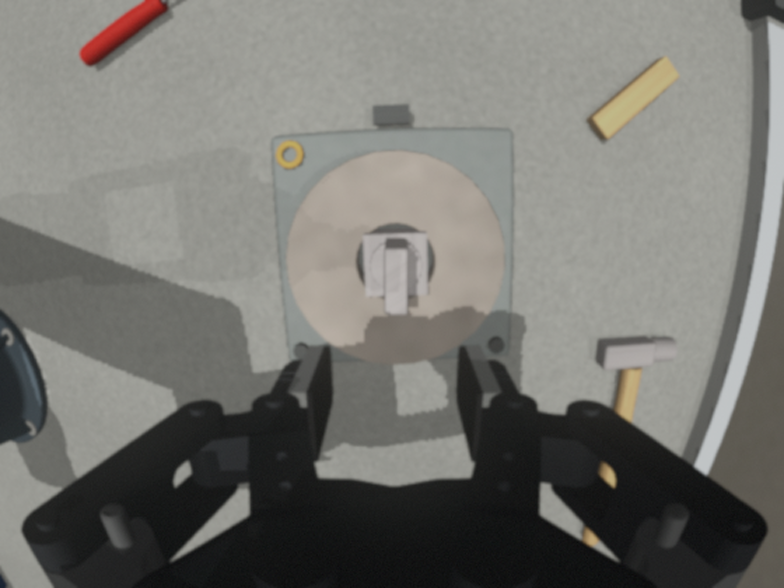

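View pics/t19c.png

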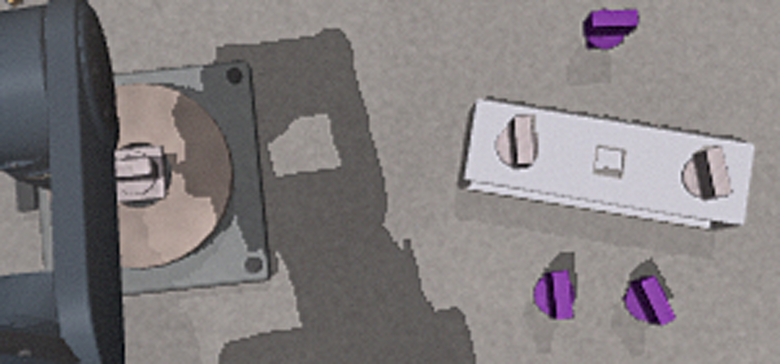

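Run:
```python
from h import *
crop('s19','s19k',255,265,315,325,10)
```

```text
(no output)
```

View pics/s19k.png

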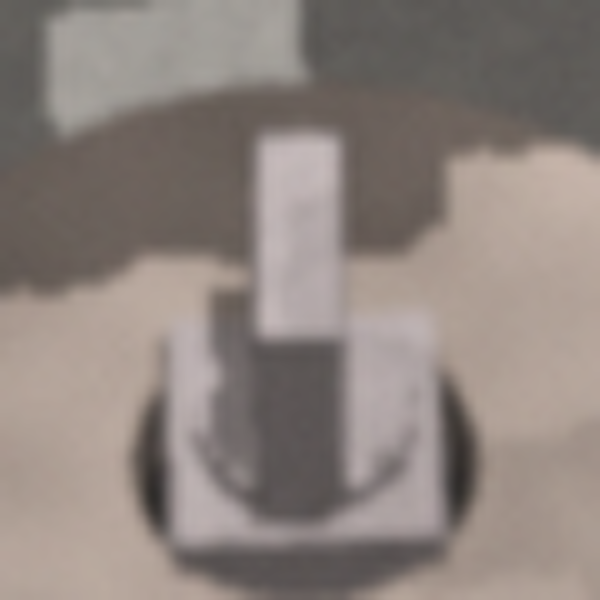

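Run:
```python
from h import *
t=np.array([.5324,.19051,.25719]);r=[-.022647,.707086,.022574,.706404]
print(tri([ray('side',255+298/10,265+235/10),wray(190+279.5/3,100+303/3,t,r)]))
manip.sign_off()
```

```text
(array([0.53248623, 0.1936836 , 0.14212096]), [np.float64(0.0010945953736424398), np.float64(0.0010945953736428)])
the job is handed in; nothing more can be done
```

The square-shanked key is in the hub, fully home and released, with the wheel turned to its stop. I handed the job in at about 27.5 s of the 72 s; no verdict was reported.

**What I did:**
- **Finding the key:** I looked at the shanks under the rack plate. The middle one was about 13 mm wide with sharp corners, so I took it as the square key. The other two looked round and about 5 × 17 mm (the blade).
- **Fitting it:** I set the key to the hub's measured angle, about 69°, and lowered it in small steps. It slid in without contact until the collar met the hub at the expected height. The highest reading there was about 13 N on the wrist, roughly 15 N once the key's weight is allowed for.
- **Turning it:** I turned it clockwise until the hub stopped following, then turned it back about 2°, eased off the pressure, let go and lifted clear.

**Last checks:**
- **Height:** the top of the key's grip measured 142.1 mm above the bench, against 142 mm when fully home.
- **Angles:** the hub is at about 5.2° and the base at 5.2–6.0°. The grip is about 2° from square with the base, within the 11° allowed.
- **Centring:** the key's top is about 1 mm from the hub's centre in the wrist view.
- **Other keys:** the top view shows the round and blade keys still in the rack. I didn't measure them again.

**Disagreements:**
- The side, top and wrist cameras differed by 1–3 mm on the hub's position, so I lined the key up mainly by comparing it with the hub in the same picture.
- The wrist torque did not clearly rise at the stop. I judged the stop from the hub no longer following the key and from its angle matching the base.

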